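Empty the cutter's catch tray into the off-cut bin

TASK

Empty the catch tray of the cut-off machine into the off-cut bin: carry it level by its handle, hook the runner under its pouring lip over the bin rim that faces it so that the tray rests on the rim, and with the rim as the pivot raise the handle until all four off-cuts have slid out into the bin. Then set the empty tray back upright on the bench, keeping hold of it until it stands there. Do not shove the bin away, and leave the other things on the bench alone.

Things in the scene. Friction and masses are not known exactly. Their poses are not given: they have to be found in the camera images.
- tray: Catch tray: aluminium scoop pan, 0.22 kg empty, 120 mm wide; floor 125 mm long, its top 18 mm up; side and rear walls up to 48 mm; in front a 36 mm ramp rises 12 degrees to an open pouring lip 80 mm ahead of the origin. Two cross runners below, 15 mm deep, 4 mm thick. Origin at the foot of the runners, mid-width. x points from handle to lip, y to the left, z up.
- tray_grip (a point): Centre of the tray's grey plastic handle, a straight bar 85 mm long (tray x; 47 mm rearward and 38 mm forward of this point), 18 mm wide (y), 22 mm high (z). 130 mm behind the tray's origin, 49 mm up; the pan's rear wall is 50 mm ahead. Axes as the tray's. The loaded tray (0.4 kg) has its centre of mass about 100 mm ahead of here: grip firmly.
- tray_hook (a point): Where the centre of the bin's 8 mm round rim lies when the tray is hooked: in the corner under the pouring end, 4 mm ahead of the front runner's front face and 4 mm below the ramp's underside. 49 mm ahead of the tray's origin and 11.8 mm up; 179 mm ahead of and 37 mm lower than tray_grip. Axes as the tray's. Hooked, the runner is outside the bin and the lip 31 mm inside.
- bin_rim (a point): Middle of the long rim of the bin on the side facing the tray, at the centre of its 8 mm round wired edge, 90 mm above the bench (top of rim 94 mm). x runs along this rim, y points out of the bin towards the tray's side, z up.
- bin: Off-cut bin: open grey sheet-steel box, 230 mm (its x, along the long rims) by 190 mm (y) between rim centres, walls 3 mm, floor 4 mm thick, rim centre 90 mm up, small wire handles on the short ends. Loose, about 2.5 kg; slides if shoved with more than about 12 N. Origin under its centre on the bench; axes as bin_rim.
- cut_disc_mid (a point): Centre of a loose steel off-cut on the tray's floor: round slice, 28 mm across, 10 mm high, lying flat. About 50 g or less; it slides out once the tray is tipped 60 degrees or more.
- cut_square_mid (a point): Centre of a loose steel off-cut on the tray's floor: square bar end, 18 x 18 mm, 20 mm high. About 50 g or less; it slides out once the tray is tipped 60 degrees or more.
- cut_round_mid (a point): Centre of a loose steel off-cut on the tray's floor: round bar end, 20 mm across, 18 mm high, standing. About 50 g or less; it slides out once the tray is tipped 60 degrees or more.
- cut_angle_mid (a point): Centre of a loose steel off-cut on the tray's floor: piece of angle bar, legs 25 mm and 5 mm thick, 20 mm high. About 50 g or less; it slides out once the tray is tipped 60 degrees or more.
- bottle: Bystander: closed white plastic bottle of cutting fluid, 68 mm across, 190 mm high; origin under its centre.
- clamp: Bystander: dark steel vice clamp with a bright round screw knob, about 92 x 70 x 52 mm, 0.9 kg; origin under the middle of its block.
- wrench: Bystander: spanner 170 mm long lying flat; origin near its middle.
- stick: Bystander: grey wheel-dressing stick 25 x 120 x 20 mm (long along its y), lying on the bench; origin under its centre.

How it is judged:
By the outcome, as a careful person would: the job done as asked, in the order asked, and still so for the second after the job is handed in, with the robot touching nothing.
It also fails if it takes over 72 s, if anything falls off the work surface, if the arm or the gripper's body presses on something with over 40 N, if the wrist force passes 120 N, or if a joint passes its speed limit or range.

ROBOT

A 6-joint arm with a two-finger parallel gripper is mounted at the origin on the work surface. World frame = base frame: x ahead of the robot, y to its left, z up, the work surface at z = 0. Lengths are in m, angles in degrees, forces in N, time in s.
With the tool pointing down it reaches from about 0.15 to 0.775 m from the base axis. Payload 6.1 kg.
Tool frame: the origin (TCP) lies midway between the tips of the shut fingers; the grasp point (between the pads) lies 19 mm behind it; y points along the fingers, x is the direction in which the jaws open and shut, and the axes are right-handed (so a half turn about y gives the same grasp; the last joint's range is limited). The gripper opens to 85 mm and grips with 20 to 120 N. Pads are 22 mm wide; open, the fingers measure 114 mm over their backs; the gripper's body (76 mm by 85 mm) begins 54 mm behind the grasp point. The pads swing forward as they close: fully open they stand 13 mm farther back than shut.
Start: joints at [76.261, 7.208, -2.269, 80.523, 0, 90], TCP at [0.125, 0.51, 0.231] pointing down, gripper open.
Joint ranges: [-155.77, 155.77], [-54.66, 111.73], [-72.52, 77.12], [-102.08, 115.82], [-83.92, 84.16], [-180, 180]. Speed limits (degrees/s): [136.94, 136.94, 172.46, 180, 180, 180].

INTERFACE

Orientations are given as [roll, pitch, yaw] about the fixed x, y, z axes, in that order (R = Rz(yaw) Ry(pitch) Rx(roll)).
In Python, from station import * gives the robot as it stands. The module is installed in compiled form; this text tells all that it offers.
- The arm moves only by the tool play_rows, never from a script. Its argument "motion" is a list of rows, each an object of numbers: "wx", "wy", "wz": the turn, a rotation vector about the tool's x, y, z in degrees; "dx", "dy", "dz": the shift along the tool's x, y, z in cm; "gripper": the finger opening in cm, from 0 to 8.54. In form: [{"wx": .., "wy": .., "wz": .., "dx": .., "dy": .., "dz": .., "gripper": ..}, ...]. A call has exactly 10 rows; each row shifts and turns the commanded pose from where the row before left it, along the tool's axes as they then stand; what a row does not reach is not made up. A row lasts 1/8 s, in which the tool goes at most 62.5 mm and 10.7 degrees, less where a joint would pass 70% of its speed; a pose out of reach is approached as far as the arm can. A call is refused whole if a number of a shift passes 6.25 or a number of a turn 10.7, either way. A call with a gripper value outside its range is refused whole. The fingers move at their own pace and stop on an object; "force" is the grip in N (left out, the last holds). Time passes only in rows, so rows that do not move let the fingers close, or fill a call up. It gives the time, the measured TCP pose, the force and the opening at its end, in the units of the state.
- sense(): the state, without advancing time (a new reading comes with each control period).
- read_camera(name): name is "scene" or "top"; returns the picture (420x560x3 uint8, red, green, blue); there is no depth.
- get_calibration(name): a dict with "fx", "fy", "cx", "cy" (pixels), "k1" (the pictures are not rectified: a ray, as slopes to the right and down, at radius r is drawn at 1 + k1 r^2 times it, then the intrinsics apply), "extrinsics" (4x4, takes a point from world to camera coordinates). Camera axes: x right, y up, looking along -z (the intrinsics and any distortion apply to the point x, -y, -z); pixel columns grow to the right and rows downward; lengths in m; the calibration is good to about 2 mm. A picture is of the moment at which its call begins. get_calibration takes no time and is no camera call.
- hand_in(): hands the job in, once; it reports no verdict.
The state is a dict: "clock": time; "joints": joint angles; "dq": joint speeds; "joint_torque": joint torques, N m; "position": TCP position; "ee_rot": TCP orientation; "ft_force": force on the tool from outside, world axes, zero at the start; "ft_torque": the same for the moment, N m; "finger_gap": finger opening in m.
Only numpy, scipy, OpenCV 4.12 (cv2) and the standard library are available. Lean on these libraries where they do the work, as an engineer would, in place of code of your own. Each camera call takes 0.05 s, during which the arm holds its last target.

## Working session

There is one attempt and no reset: what is moved stays moved. The work goes in short steps, Python scripts to look and compute and a tool call to move; the robot and the scene stay as the last step left them, time stands still between calls to the robot, and variables do not carry over. Pictures are saved under pics/ and viewed, and the job is handed in when it is done.

Besides the shell and the picture viewer there is one more tool, called after "Call:" as name([rows], argument=value, ...), one row to a line, values as JSON. play_rows: Moves the arm, as the interface text tells. Its arguments: {"type":"object","properties":{"motion":{"type":"array"},"force":{"type":"number"}},"required":["motion"]}

```bash
mkdir -p pics
python3 - <<'E'
from station import *
import cv2
print(sense())
for n in("scene","top"):
    im=read_camera(n); cv2.imwrite(f"pics/{n}0.png",im[:,:,::-1]); print(n,get_calibration(n))
E
```

```text
{'clock': 0.0, 'joints': array([ 7.62595199e+01,  7.24259703e+00, -2.32823915e+00,  8.05254883e+01,
        1.85334890e-04,  8.99971512e+01]), 'dq': array([-0.01033252, -0.10298913, -0.00547076,  0.00975112,  0.02597669,
        0.00622167]), 'joint_torque': array([ 2.27581877e-04, -4.35917687e+01,  3.52922738e+01,  1.71467580e-02,
        4.86019621e-05,  1.93348612e-06]), 'position': array([0.1245965 , 0.50955461, 0.23050169]), 'ee_rot': array([-89.99980988,   0.09632449,  76.26236866]), 'ft_force': array([-0.18004846,  0.42573844,  0.20687503]), 'ft_torque': array([-0.04300001, -0.01517301,  0.0211751 ]), 'finger_gap': 0.08552215093525588}
scene {'fx': 474.51304618498165, 'fy': 474.51304618498165, 'cx': 281.12425529365873, 'cy': 208.87642673490038, 'k1': 0.04792823073582607, 'extrinsics': array([[-0.84308914,  0.53767253,  0.01043821,  0.43521574],
       [-0.44047935, -0.70156181,  0.56016869,  0.23799195],
       [ 0.30851037,  0.46767432,  0.82831279, -1.30337427],
       [ 0.        ,  0.        ,  0.        ,  1.        ]])}
top {'fx': 396.34927660864787, 'fy': 396.34927660864787, 'cx': 275.29545345895025, 'cy': 219.4876714974938, 'k1': -0.11695403408832311, 'extrinsics': array([[-0.02064997, -0.99978545,  0.00162214,  0.0538832 ],
       [ 0.99598794, -0.02043018,  0.08712425, -0.55791974],
       [-0.08707242,  0.00341474,  0.99619613, -0.83224171],
       [ 0.        ,  0.        ,  0.        ,  1.        ]])}
```

View pics/scene0.png

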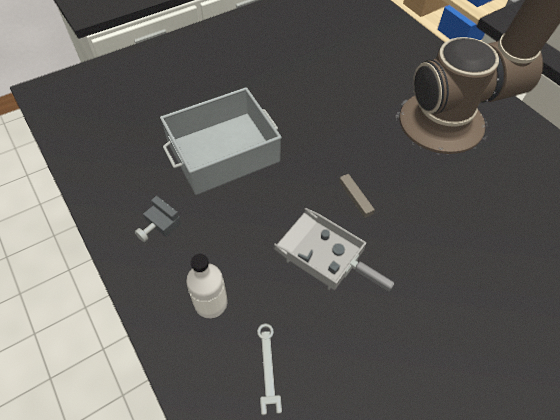

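View pics/top0.png

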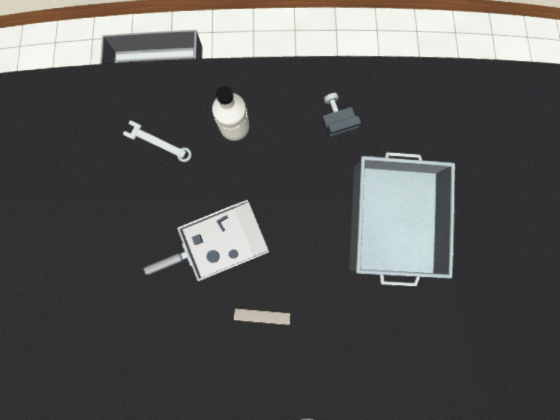

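```bash
cat > h.py <<'E'
import numpy as np, cv2
from station import *
def K(n):
    c=get_calibration(n); return c, np.array(c["extrinsics"])
def ray(n,u,v):
    c,E=K(n); xd=(u-c["cx"])/c["fx"]; yd=(v-c["cy"])/c["fy"]
    x,y=xd,yd
    for _ in range(30):
        s=1+c["k1"]*(x*x+y*y); x,y=xd/s,yd/s
    d=E[:3,:3].T@np.array([x,-y,-1.]); o=-E[:3,:3].T@E[:3,3]
    return o,d
def onz(n,u,v,z):
    o,d=ray(n,u,v); return o+d*(z-o[2])/d[2]
def proj(n,p):
    c,E=K(n); q=E[:3,:3]@np.asarray(p)+E[:3,3]; x,y=q[0]/-q[2],-q[1]/-q[2]
    s=1+c["k1"]*(x*x+y*y); return c["fx"]*x*s+c["cx"],c["fy"]*y*s+c["cy"]
def tri(a,b):
    (o1,d1),(o2,d2)=ray("scene",*a),ray("top",*b)
    t=np.linalg.lstsq(np.c_[d1,-d2],o2-o1,rcond=None)[0]
    p,q=o1+t[0]*d1,o2+t[1]*d2; return (p+q)/2,np.linalg.norm(p-q)
E
python3 - <<'E'
import cv2
t=cv2.imread("pics/top0.png"); s=cv2.imread("pics/scene0.png")
def crop(i,x,y,w,h,k,n): cv2.imwrite(n,cv2.resize(i[y:y+h,x:x+w],None,fx=k,fy=k,interpolation=cv2.INTER_CUBIC))
crop(t,135,190,150,100,5,"pics/c1.png"); crop(t,340,145,130,145,4,"pics/c2.png")
crop(s,265,200,140,100,5,"pics/c3.png"); crop(s,150,85,145,110,5,"pics/c4.png")
E
```

```text
(no output)
```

View pics/c1.png

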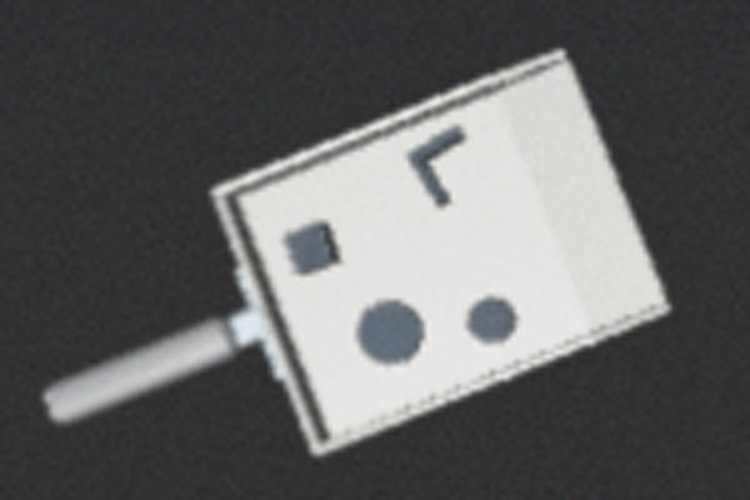

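View pics/c2.png

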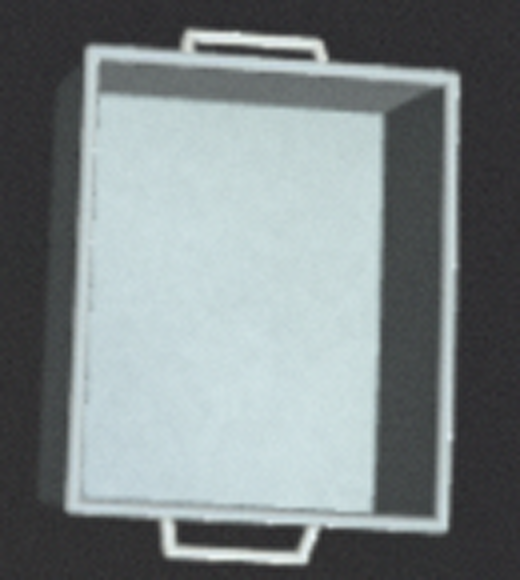

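View pics/c3.png

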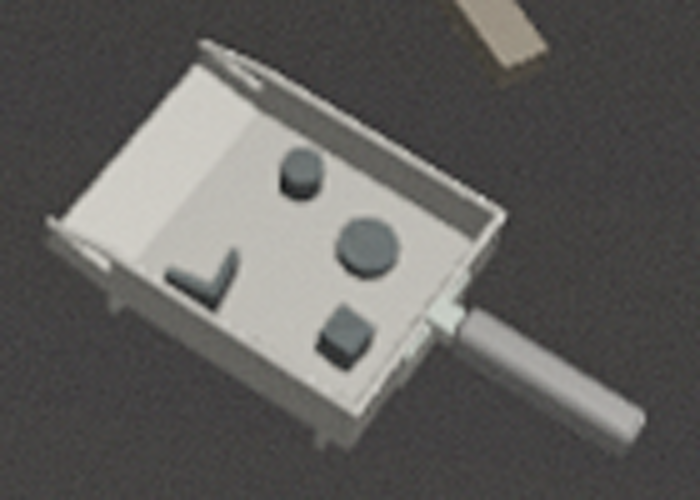

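View pics/c4.png

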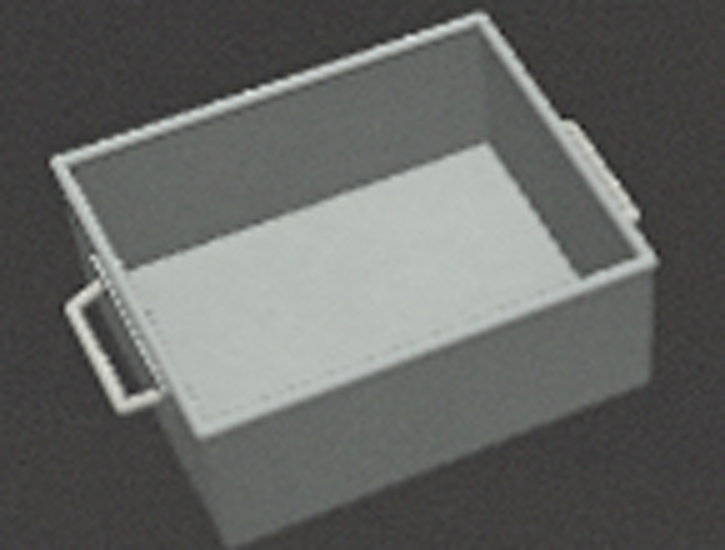

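Run:
```python
from h import *
np.set_printoptions(precision=4,suppress=True)
f=lambda c,k,x,y:((c[0]+.5)/k-.5+x,(c[1]+.5)/k-.5+y)
T1=lambda *c:f(c,5,135,190); T2=lambda *c:f(c,4,340,145); S3=lambda *c:f(c,5,265,200); S4=lambda *c:f(c,5,150,85)
B=[(T2(92,54),S4(204,432)),(T2(73,506),S4(650,260)),(T2(453,77),S4(58,162)),(T2(442,524),S4(482,20))]
Q=[]
for t,s in B:
    a=onz("top",*t,.09);b=onz("scene",*s,.09);Q.append((a+b)/2); print("bin",a[:2],b[:2],tri(s,t))
Q=np.array(Q)
for i,j in((0,1),(2,3),(0,2),(1,3)):
    d=Q[i]-Q[j]; print(np.linalg.norm(d),np.degrees(np.arctan2(d[1],d[0])))
print("rim mid",(Q[0]+Q[1])/2)
for nm,t,s,z in[("rearL",T1(215,192),S3(358,412),.048),("rearR",T1(318,452),S3(502,215),.048),("hfront",T1(230,335),S3(466,325),.055),("hrear",T1(52,405),S3(632,428),.055),
  ("lipL",T1(568,55),S3(50,222),.045),("lipR",T1(668,308),S3(203,43),.045)]:
    print(nm,onz("top",*t,z),onz("scene",*s,z),tri(s,t))
```

```text
bin [ 0.6752 -0.1382] [ 0.6758 -0.1363] (array([ 0.6755, -0.1384,  0.0877]), np.float64(0.0007284682049905919))
bin [ 0.4468 -0.1193] [ 0.4465 -0.1178] (array([ 0.4463, -0.1192,  0.0888]), np.float64(0.0011397637395140602))
bin [ 0.6616 -0.3288] [ 0.6602 -0.327 ] (array([ 0.6608, -0.328 ,  0.0901]), np.float64(0.0019681601526259024))
bin [ 0.4318 -0.3089] [ 0.4309 -0.3055] (array([ 0.4307, -0.3089,  0.0878]), np.float64(0.0028313571485729188))
0.2295474869123 -4.658460165685539
0.2304849138817326 -5.143952325519286
0.19123447709868127 85.63426011830175
0.1892790114742408 85.3560234164056
rim mid [ 0.5611 -0.1279  0.09  ]
rearL [0.543  0.2491 0.048 ] [0.5427 0.2514 0.048 ] (array([0.5425, 0.2502, 0.0457]), np.float64(0.0017033726062316067))
rearR [0.4334 0.206  0.048 ] [0.4343 0.2092 0.048 ] (array([0.4326, 0.2072, 0.0435]), np.float64(0.0011816300135356434))
hfront [0.4827 0.2412 0.055 ] [0.4834 0.2456 0.055 ] (array([0.4819, 0.2432, 0.0494]), np.float64(0.0021173885861893236))
hrear [0.4546 0.317  0.055 ] [0.4551 0.3186 0.055 ] (array([0.4543, 0.3179, 0.0528]), np.float64(0.0005475593022938415))
lipL [0.5984 0.099  0.045 ] [0.6014 0.1063 0.045 ] (array([0.599 , 0.1004, 0.0344]), np.float64(0.0022526957741267877))
lipR [0.4907 0.0587 0.045 ] [0.4923 0.0639 0.045 ] (array([0.49  , 0.0594, 0.0378]), np.float64(0.001984527235936324))
```

```bash
cat > plan.py <<'E'
import json
from h import *
from scipy.spatial.transform import Rotation as R
def toolR(yaw,beta):
    # tray yaw (deg), beta = tool tilt from straight down towards tray x
    y=np.radians(yaw);b=np.radians(beta)
    tx=np.array([np.cos(y),np.sin(y),0]); ty=np.array([-np.sin(y),np.cos(y),0])
    a=np.sin(b)*tx+np.array([0,0,-np.cos(b)])
    return np.c_[ty,a,np.cross(ty,a)]
def cur():
    s=sense(); return np.array(s["position"]),R.from_euler("xyz",s["ee_rot"],degrees=True).as_matrix(),s
def rows(path,n,P,M,grip=None,ease=True,pre=True):
    """path(s)->(p,R), s in 0..1"""
    out=[];P=P.copy();M=M.copy()
    for i in range(1,n+1):
        u=i/n; s=u*u*(3-2*u) if ease else u
        p,r=path(s)
        w=np.round(np.degrees(R.from_matrix(M.T@r).as_rotvec()),1)
        M2=M@R.from_rotvec(np.radians(w)).as_matrix()
        d=np.round((M if pre else M2).T@(p-P)*100,2)
        P=P+(M if pre else M2)@d/100; M=M2
        o=dict(zip(["wx","wy","wz","dx","dy","dz"],[float(x)+0. for x in (*w,*d)]))
        if grip is not None:o["gripper"]=grip
        out.append(o)
    m=np.array([[abs(o[k]) for k in("wx","wy","wz","dx","dy","dz")] for o in out]).max(0)
    print(json.dumps(out)); print("max",m,"end",P)
def straight(p0,M0,p1,M1):
    v=R.from_matrix(M0.T@M1).as_rotvec()
    return lambda s:(p0+s*(p1-p0),M0@R.from_rotvec(v*s).as_matrix())
E
python3 - <<'E'
from plan import *
P,M,s=cur(); G=np.array([.4704,.276,.049]); T=toolR(-69.3,35)
p1=G+T[:,1]*(.02-.1); print(p1, R.from_matrix(T).as_euler("xyz",degrees=True))
rows(straight(P,M,p1,T),10,P,M,8.5,ease=False)
E
```

```text
[0.45418041 0.31892389 0.11453216] [-125.     0.    20.7]
[{"wx": -3.2, "wy": 5.4, "wz": 1.7, "dx": -1.07, "dy": 1.16, "dz": -3.65, "gripper": 8.5}, {"wx": -3.2, "wy": 5.4, "wz": 1.7, "dx": -0.68, "dy": 1.4, "dz": -3.67, "gripper": 8.5}, {"wx": -3.2, "wy": 5.3, "wz": 1.7, "dx": -0.3, "dy": 1.61, "dz": -3.63, "gripper": 8.5}, {"wx": -3.2, "wy": 5.4, "wz": 1.6, "dx": 0.09, "dy": 1.81, "dz": -3.54, "gripper": 8.5}, {"wx": -3.3, "wy": 5.4, "wz": 1.7, "dx": 0.47, "dy": 2.0, "dz": -3.41, "gripper": 8.5}, {"wx": -3.2, "wy": 5.4, "wz": 1.7, "dx": 0.84, "dy": 2.18, "dz": -3.22, "gripper": 8.5}, {"wx": -3.2, "wy": 5.4, "wz": 1.7, "dx": 1.2, "dy": 2.31, "dz": -3.01, "gripper": 8.5}, {"wx": -3.2, "wy": 5.3, "wz": 1.7, "dx": 1.55, "dy": 2.44, "dz": -2.74, "gripper": 8.5}, {"wx": -3.2, "wy": 5.4, "wz": 1.7, "dx": 1.86, "dy": 2.53, "dz": -2.45, "gripper": 8.5}, {"wx": -3.2, "wy": 5.4, "wz": 1.7, "dx": 2.15, "dy": 2.6, "dz": -2.11, "gripper": 8.5}]
max [3.3  5.4  1.7  2.15 2.6  3.67] end [0.45418889 0.31890737 0.11454583]
```

Call:
play_rows([
  {"wx": -3.2, "wy": 5.4, "wz": 1.7, "dx": -1.07, "dy": 1.16, "dz": -3.65, "gripper": 8.5},
  {"wx": -3.2, "wy": 5.4, "wz": 1.7, "dx": -0.68, "dy": 1.4, "dz": -3.67, "gripper": 8.5},
  {"wx": -3.2, "wy": 5.3, "wz": 1.7, "dx": -0.3, "dy": 1.61, "dz": -3.63, "gripper": 8.5},
  {"wx": -3.2, "wy": 5.4, "wz": 1.6, "dx": 0.09, "dy": 1.81, "dz": -3.54, "gripper": 8.5},
  {"wx": -3.3, "wy": 5.4, "wz": 1.7, "dx": 0.47, "dy": 2.0, "dz": -3.41, "gripper": 8.5},
  {"wx": -3.2, "wy": 5.4, "wz": 1.7, "dx": 0.84, "dy": 2.18, "dz": -3.22, "gripper": 8.5},
  {"wx": -3.2, "wy": 5.4, "wz": 1.7, "dx": 1.2, "dy": 2.31, "dz": -3.01, "gripper": 8.5},
  {"wx": -3.2, "wy": 5.3, "wz": 1.7, "dx": 1.55, "dy": 2.44, "dz": -2.74, "gripper": 8.5},
  {"wx": -3.2, "wy": 5.4, "wz": 1.7, "dx": 1.86, "dy": 2.53, "dz": -2.45, "gripper": 8.5},
  {"wx": -3.2, "wy": 5.4, "wz": 1.7, "dx": 2.15, "dy": 2.6, "dz": -2.11, "gripper": 8.5},
])

```text
clock: 1.35
position: [0.4551, 0.3188, 0.1144]
ee_rot: [-125.0, -0.1, 20.5]
ft_force: [-0.0, 0.5, 0.4]
finger_gap: 0.0849
```

Run:
```python
from plan import *
P,M,s=cur(); print(P,s["ee_rot"],s["joints"],s["clock"])
for n in("scene","top"): cv2.imwrite(f"pics/{n}1.png",read_camera(n)[:,:,::-1])
P,M,s=cur(); print(P,s["ee_rot"],s["joints"],s["ft_force"])
```

```text
[0.45510714 0.31875093 0.11435123] [-1.25002183e+02 -5.00900249e-02  2.05120217e+01] [ 50.36086206  25.43922585  -0.66028136  83.07678056 -29.8591891
 125.02244173] 1.35
[0.45564583 0.31748709 0.1120466 ] [-125.08552777    0.18879567   20.43189514] [ 50.21895472  25.64116924  -0.70846845  83.03303099 -29.83575321
 124.93740625] [0.36077154 0.80589104 0.03962797]
```

View pics/scene1.png

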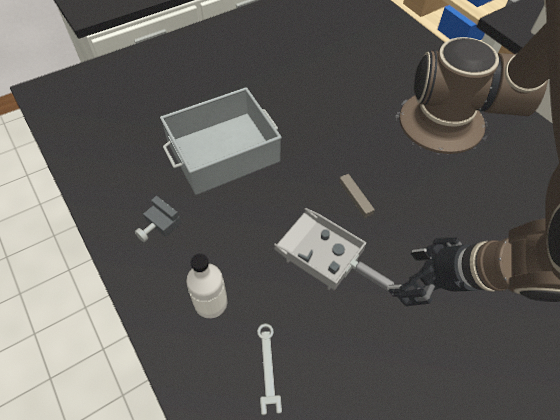

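View pics/top1.png

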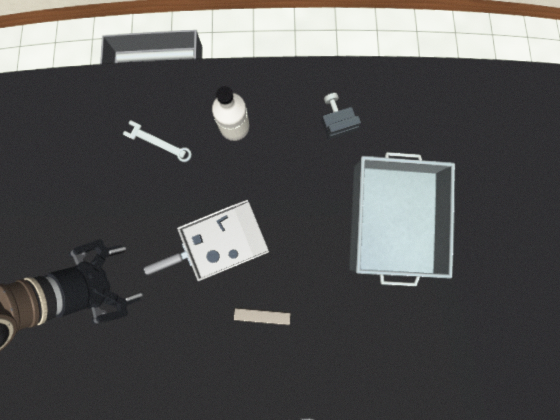

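Run:
```python
from plan import *
P,M,s=cur(); G=np.array([.4704,.276,.049]); T=toolR(-69.3,35)
p1=G+T[:,1]*.02; print(P,p1)
rows(straight(P,M,p1,T),7,P,M,8.5)
```

```text
[0.45564583 0.31748709 0.1120466 ] [0.4744549  0.26526903 0.03261696]
[{"wx": 0.0, "wy": 0.0, "wz": 0.0, "dx": 0.0, "dy": 0.54, "dz": 0.0, "gripper": 8.5}, {"wx": 0.0, "wy": 0.0, "wz": -0.1, "dx": -0.01, "dy": 1.38, "dz": 0.0, "gripper": 8.5}, {"wx": 0.0, "wy": 0.0, "wz": 0.0, "dx": -0.01, "dy": 1.89, "dz": 0.01, "gripper": 8.5}, {"wx": 0.1, "wy": -0.1, "wz": -0.1, "dx": -0.01, "dy": 2.07, "dz": 0.0, "gripper": 8.5}, {"wx": 0.0, "wy": 0.0, "wz": 0.0, "dx": -0.01, "dy": 1.89, "dz": 0.01, "gripper": 8.5}, {"wx": 0.0, "wy": 0.0, "wz": -0.1, "dx": -0.01, "dy": 1.38, "dz": 0.0, "gripper": 8.5}, {"wx": 0.0, "wy": 0.0, "wz": 0.0, "dx": -0.01, "dy": 0.54, "dz": 0.0, "gripper": 8.5}]
max [0.1  0.1  0.1  0.01 2.07 0.01] end [0.47440429 0.26526958 0.03260178]
```

Call:
play_rows([
  {"dy": 0.55, "gripper": 8.5},
  {"dy": 1.4, "gripper": 8.5},
  {"dy": 1.9, "gripper": 8.5},
  {"dy": 2.05, "gripper": 8.5},
  {"dy": 1.9, "gripper": 8.5},
  {"dy": 1.4, "gripper": 8.5},
  {"dx": -0.05, "dy": 0.5, "gripper": 8.5},
  {"gripper": 8.5},
  {"gripper": 8.5},
  {"gripper": 8.5},
])

```text
schema error: expected keys wx, wy, wz, dx, dy, dz, gripper
```

Run:
```python
from plan import *
for n in("scene","top"): cv2.imwrite(f"pics/{n}2.png",cv2.resize((read_camera(n)[180:320,130:430] if n=="scene" else read_camera(n)[180:310,60:290])[:,:,::-1],None,fx=2.6,fy=2.6,interpolation=cv2.INTER_CUBIC))
P,M,s=cur(); print(P,s["ee_rot"],s["joints"],s["ft_force"])
G=np.array([.4704,.276,.049]); T=toolR(-69.3,35)
print(M.T@(G+T[:,1]*.02-P)*1000)
```

```text
[0.45421655 0.31897911 0.11408858] [-1.24914348e+02  1.12337517e-01  2.06462792e+01] [ 50.39464856  25.4089808   -0.70811519  83.07263483 -29.74396129
 124.85371213] [-0.01371349  0.2465951  -0.3656866 ]
[ 0.16022678 99.65827755 -0.43536791]
```

View pics/scene2.png

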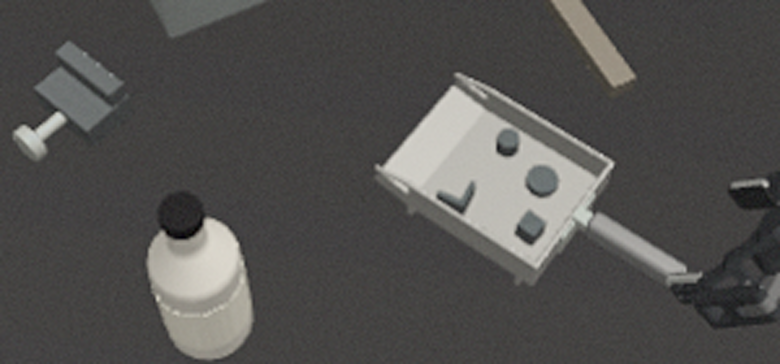

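View pics/top2.png

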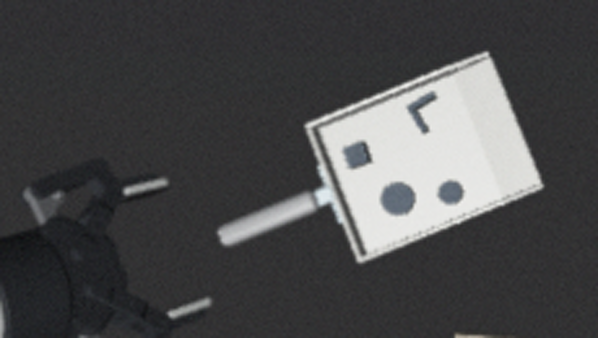

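Call:
play_rows([
  {"wx": 0, "wy": 0, "wz": 0, "dx": 0, "dy": 0.6, "dz": 0, "gripper": 8.5},
  {"wx": 0, "wy": 0, "wz": 0, "dx": 0, "dy": 1.4, "dz": 0, "gripper": 8.5},
  {"wx": 0, "wy": 0, "wz": 0, "dx": 0, "dy": 1.9, "dz": 0, "gripper": 8.5},
  {"wx": 0, "wy": 0, "wz": 0, "dx": 0, "dy": 2.1, "dz": 0, "gripper": 8.5},
  {"wx": 0, "wy": 0, "wz": 0, "dx": 0, "dy": 1.9, "dz": 0, "gripper": 8.5},
  {"wx": 0, "wy": 0, "wz": 0, "dx": 0, "dy": 1.4, "dz": 0, "gripper": 8.5},
  {"wx": 0, "wy": 0, "wz": 0, "dx": 0, "dy": 0.65, "dz": 0, "gripper": 8.5},
  {"wx": 0, "wy": 0, "wz": 0, "dx": 0, "dy": 0, "dz": 0, "gripper": 8.5},
  {"wx": 0, "wy": 0, "wz": 0, "dx": 0, "dy": 0, "dz": 0, "gripper": 8.5},
  {"wx": 0, "wy": 0, "wz": 0, "dx": 0, "dy": 0, "dz": 0, "gripper": 8.5},
])

```text
clock: 2.8
position: [0.4746, 0.2667, 0.0339]
ee_rot: [-124.9, -0.1, 20.7]
ft_force: [-0.2, -0.1, 0.1]
finger_gap: 0.0851
```

Run:
```python
from plan import *
for n in("scene","top"): cv2.imwrite(f"pics/{n}3.png",cv2.resize((read_camera(n)[180:320,230:530] if n=="scene" else read_camera(n)[180:310,60:290])[:,:,::-1],None,fx=2.6,fy=2.6,interpolation=cv2.INTER_CUBIC))
P,M,s=cur(); print(P,s["ee_rot"],s["joints"],s["ft_force"])
G=np.array([.4704,.276,.049]); T=toolR(-69.3,35)
print(M.T@(G+T[:,1]*.02-P)*1000)
```

```text
[0.47454718 0.26657261 0.03373122] [-1.24879242e+02 -4.97361810e-02  2.06943128e+01] [ 45.67869616  25.1540337  -11.5904609   69.61964821 -31.24090626
 119.60413362] [ 0.29089533  0.08163208 -0.05877395]
[-0.54796179  1.59240894 -0.33674193]
```

View pics/scene3.png

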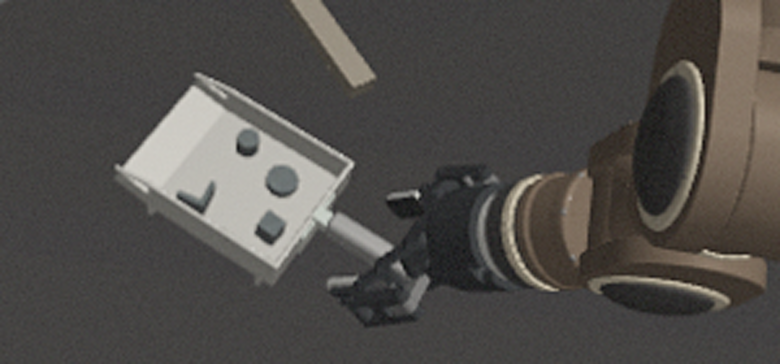

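View pics/top3.png

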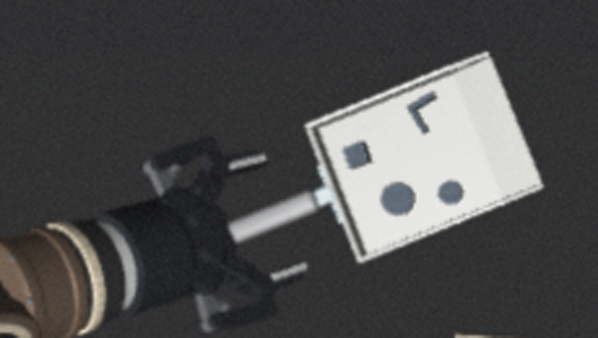

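Call:
play_rows([
  {"wx": 0, "wy": 0, "wz": 0, "dx": 0, "dy": 0.15, "dz": 0, "gripper": 6},
  {"wx": 0, "wy": 0, "wz": 0, "dx": 0, "dy": 0, "dz": 0, "gripper": 4},
  {"wx": 0, "wy": 0, "wz": 0, "dx": 0, "dy": 0, "dz": 0, "gripper": 2.5},
  {"wx": 0, "wy": 0, "wz": 0, "dx": 0, "dy": 0, "dz": 0, "gripper": 1},
  {"wx": 0, "wy": 0, "wz": 0, "dx": 0, "dy": 0, "dz": 0, "gripper": 0},
  {"wx": 0, "wy": 0, "wz": 0, "dx": 0, "dy": 0, "dz": 0, "gripper": 0},
  {"wx": 0, "wy": 0, "wz": 0, "dx": 0, "dy": 0, "dz": 0, "gripper": 0},
  {"wx": 0, "wy": 0, "wz": 0, "dx": 0, "dy": 0, "dz": 0, "gripper": 0},
  {"wx": 0, "wy": 0, "wz": 0, "dx": 0, "dy": 0, "dz": 0, "gripper": 0},
  {"wx": 0, "wy": 0, "wz": 0, "dx": 0, "dy": 0, "dz": 0, "gripper": 0},
], force=100)

```text
clock: 4.15
position: [0.4749, 0.2654, 0.0324]
ee_rot: [-124.9, -0.0, 20.7]
ft_force: [1.5, -0.0, 2.0]
finger_gap: 0.0169
```

Run:
```python
from plan import *
P,M,s=cur(); print(P,s["ee_rot"],s["finger_gap"],s["ft_force"],s["ft_torque"])
p1=P+np.array([0,0,.105])
rows(straight(P,M,p1,M),10,P,M,0)
```

```text
[0.47488471 0.26544534 0.03238663] [-1.24901904e+02 -4.22461657e-02  2.06803308e+01] 0.01689042399781676 [ 1.48216702 -0.04030521  1.97547182] [ 0.24824429 -0.15723712  0.17018363]
[{"wx": 0.0, "wy": 0.0, "wz": 0.0, "dx": 0.0, "dy": -0.24, "dz": -0.17, "gripper": 0}, {"wx": 0.0, "wy": 0.0, "wz": 0.0, "dx": 0.0, "dy": -0.66, "dz": -0.45, "gripper": 0}, {"wx": 0.0, "wy": 0.0, "wz": 0.0, "dx": 0.0, "dy": -0.96, "dz": -0.68, "gripper": 0}, {"wx": 0.0, "wy": 0.0, "wz": 0.0, "dx": 0.0, "dy": -1.17, "dz": -0.81, "gripper": 0}, {"wx": 0.0, "wy": 0.0, "wz": 0.0, "dx": 0.0, "dy": -1.28, "dz": -0.89, "gripper": 0}, {"wx": 0.0, "wy": 0.0, "wz": 0.0, "dx": 0.01, "dy": -1.27, "dz": -0.89, "gripper": 0}, {"wx": 0.0, "wy": 0.0, "wz": 0.0, "dx": 0.0, "dy": -1.17, "dz": -0.82, "gripper": 0}, {"wx": 0.0, "wy": 0.0, "wz": 0.0, "dx": 0.0, "dy": -0.97, "dz": -0.67, "gripper": 0}, {"wx": 0.0, "wy": 0.0, "wz": 0.0, "dx": 0.0, "dy": -0.65, "dz": -0.46, "gripper": 0}, {"wx": 0.0, "wy": 0.0, "wz": 0.0, "dx": 0.0, "dy": -0.24, "dz": -0.17, "gripper": 0}]
max [0.   0.   0.   0.01 1.28 0.89] end [0.47491498 0.26542911 0.13738772]
```

Call:
play_rows([
  {"wx": 0, "wy": 0, "wz": 0, "dx": 0, "dy": -0.24, "dz": -0.17, "gripper": 0},
  {"wx": 0, "wy": 0, "wz": 0, "dx": 0, "dy": -0.66, "dz": -0.45, "gripper": 0},
  {"wx": 0, "wy": 0, "wz": 0, "dx": 0, "dy": -0.96, "dz": -0.68, "gripper": 0},
  {"wx": 0, "wy": 0, "wz": 0, "dx": 0, "dy": -1.17, "dz": -0.81, "gripper": 0},
  {"wx": 0, "wy": 0, "wz": 0, "dx": 0, "dy": -1.28, "dz": -0.89, "gripper": 0},
  {"wx": 0, "wy": 0, "wz": 0, "dx": 0, "dy": -1.27, "dz": -0.89, "gripper": 0},
  {"wx": 0, "wy": 0, "wz": 0, "dx": 0, "dy": -1.17, "dz": -0.82, "gripper": 0},
  {"wx": 0, "wy": 0, "wz": 0, "dx": 0, "dy": -0.97, "dz": -0.67, "gripper": 0},
  {"wx": 0, "wy": 0, "wz": 0, "dx": 0, "dy": -0.65, "dz": -0.46, "gripper": 0},
  {"wx": 0, "wy": 0, "wz": 0, "dx": 0, "dy": -0.24, "dz": -0.17, "gripper": 0},
], force=110)

```text
clock: 5.4
position: [0.4748, 0.2655, 0.1376]
ee_rot: [-124.9, -0.0, 20.7]
ft_force: [-0.7, -0.4, -5.0]
finger_gap: 0.0163
```

Run:
```python
from plan import *
for n in("scene","top"): cv2.imwrite(f"pics/{n}4.png",cv2.resize((read_camera(n)[130:310,230:530] if n=="scene" else read_camera(n)[180:310,60:310])[:,:,::-1],None,fx=2.6,fy=2.6,interpolation=cv2.INTER_CUBIC))
P,M,s=cur(); print(P,s["ee_rot"],s["joints"],s["ft_force"],s["ft_torque"],s["finger_gap"])
```

```text
[0.47471772 0.265363   0.13725165] [-1.24890777e+02 -1.94680243e-02  2.06738011e+01] [ 45.58181407  21.12841487  -3.71775764  81.50542126 -31.26019858
 119.51766534] [ 8.34833715e-01 -1.31667002e-03 -3.81754435e+00] [1.33504637 0.45938965 0.02835768] 0.016241306783913566
```

View pics/scene4.png

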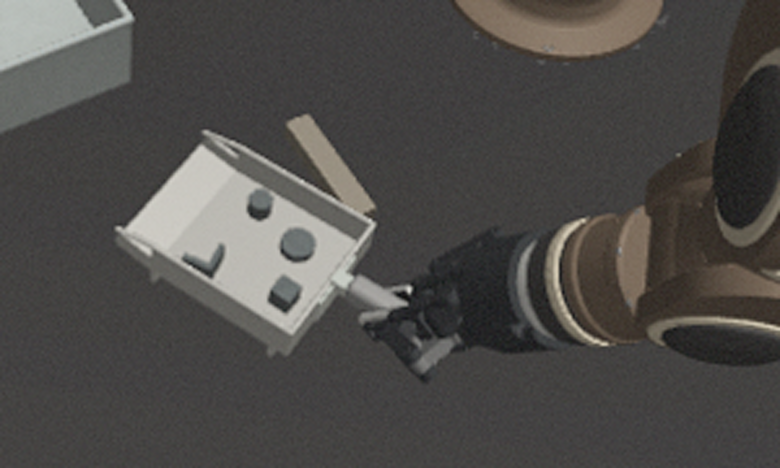

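View pics/top4.png

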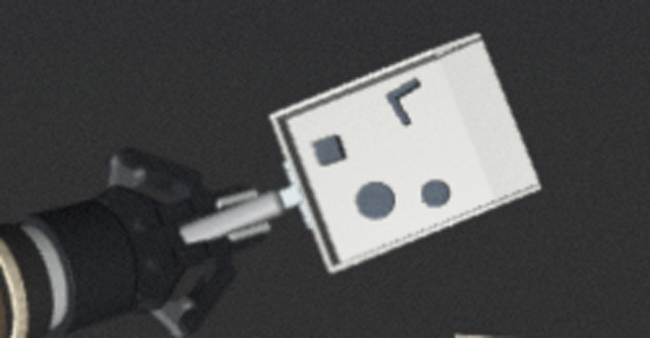

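```bash
cat >> plan.py <<'E'
def meas(P,M,pairs):
    out={}
    for nm,s,t in pairs:
        p,e=tri(s,t); out[nm]=p; print(nm,np.round(p,4),round(e*1000,1))
    return out
E
python3 - <<'E'
from plan import *
k=2.6
S=lambda a,b:((a+.5)/k-.5+230,(b+.5)/k-.5+130); T=lambda a,b:((a+.5)/k-.5+60,(b+.5)/k-.5+180)
P,M,s=cur()
m=meas(P,M,[("rearL",S(291,352),T(271,116)),("rearR",S(373,226),T(332,271)),("lipL",S(117,230),T(480,35)),("lipR",S(205,133),T(539,187))])
for a,b in(("rearL","lipL"),("rearR","lipR")):
    d=m[b]-m[a]; print(np.degrees(np.arctan2(d[1],d[0])),np.degrees(np.arctan2(d[2],np.hypot(*d[:2]))),np.linalg.norm(d))
m=np.array([[.5425,.2502,.0457],[.4326,.2072,.0435],[.599,.1004,.0344],[.490,.0594,.0378]])
for a,b in((0,2),(1,3)):
    d=m[b]-m[a]; print(np.degrees(np.arctan2(d[1],d[0])),np.degrees(np.arctan2(d[2],np.hypot(*d[:2]))))
E
```

```text
rearL [0.5443 0.2554 0.1315] 1.0
rearR [0.4322 0.2073 0.1469] 0.8
lipL [0.5989 0.1008 0.1392] 2.3
lipR [0.4884 0.06   0.1408] 2.1
-70.53462046081069 2.7206088778572792 0.16410884488457647
-69.0930945056783 -2.2067680514189503 0.1577072321020277
-69.33505146340622 -4.037269700602794
-68.7756894134237 -2.058881349221032
```

Run:
```python
from plan import *
k=2.6
S=lambda a,b:((a+.5)/k-.5+230,(b+.5)/k-.5+130); T=lambda a,b:((a+.5)/k-.5+60,(b+.5)/k-.5+180)
P,M,s=cur()
m=meas(P,M,[("rearL",S(292,334),T(271,116)),("rearR",S(373,224),T(332,271)),("lipL",S(117,230),T(480,35)),("lipR",S(205,133),T(539,187))])
for a,b in(("rearL","lipL"),("rearR","lipR")):
    d=m[b]-m[a]; print(np.degrees(np.arctan2(d[1],d[0])),np.degrees(np.arctan2(d[2],np.hypot(*d[:2]))),np.linalg.norm(d))
# plan carry
T1=toolR(-94.8,35)
rim=np.array([.5611,-.1279,.09]); tx=np.array([np.cos(np.radians(-94.8)),np.sin(np.radians(-94.8)),0])
# grip point in tool frame: measured from tray grip before lift G vs P at that time
G=np.array([.4704,.276,.049]); Pg=np.array([.4749,.2654,.0324]); off=toolR(-69.3,35).T@(G-Pg); print("off",off)
gl=rim-.179*tx+np.array([0,0,.0372]); print("grip level hooked",gl)
tgt=gl+np.array([0,0,.032])-.012*tx; p1=tgt-T1@off; print(p1)
rows(straight(P,M,p1,T1),10,P,M,0)
```

```text
rearL [0.5426 0.2504 0.1498] 1.5
rearR [0.4323 0.2068 0.1492] 0.8
lipL [0.5989 0.1008 0.1392] 2.3
lipR [0.4884 0.06   0.1408] 2.1
-69.37299693470572 -3.7630727548247687 0.1601598087965232
-69.07739525865341 -3.0470788109256053 0.1573050848574751
off [-4.62664795e-04 -2.01976914e-02 -9.59240236e-05]
grip level hooked [0.57607833 0.05047222 0.1272    ]
[0.57658068 0.05092543 0.1426    ]
[{"wx": 0.0, "wy": 0.6, "wz": 0.4, "dx": 0.05, "dy": 0.37, "dz": -0.55, "gripper": 0}, {"wx": 0.0, "wy": 1.6, "wz": 1.1, "dx": 0.18, "dy": 0.99, "dz": -1.5, "gripper": 0}, {"wx": 0.0, "wy": 2.3, "wz": 1.7, "dx": 0.34, "dy": 1.46, "dz": -2.2, "gripper": 0}, {"wx": 0.0, "wy": 2.8, "wz": 1.9, "dx": 0.57, "dy": 1.76, "dz": -2.64, "gripper": 0}, {"wx": -0.1, "wy": 3.1, "wz": 2.2, "dx": 0.83, "dy": 1.89, "dz": -2.85, "gripper": 0}, {"wx": 0.0, "wy": 3.1, "wz": 2.2, "dx": 1.05, "dy": 1.85, "dz": -2.79, "gripper": 0}, {"wx": 0.0, "wy": 2.9, "wz": 2.0, "dx": 1.17, "dy": 1.67, "dz": -2.51, "gripper": 0}, {"wx": 0.0, "wy": 2.3, "wz": 1.6, "dx": 1.12, "dy": 1.33, "dz": -2.01, "gripper": 0}, {"wx": 0.0, "wy": 1.6, "wz": 1.1, "dx": 0.83, "dy": 0.89, "dz": -1.33, "gripper": 0}, {"wx": 0.0, "wy": 0.6, "wz": 0.4, "dx": 0.33, "dy": 0.32, "dz": -0.49, "gripper": 0}]
max [0.1  3.1  2.2  1.17 1.89 2.85] end [0.57656728 0.05087249 0.14259117]
```

Call:
play_rows([
  {"wx": 0.0, "wy": 0.6, "wz": 0.4, "dx": 0.05, "dy": 0.37, "dz": -0.55, "gripper": 0},
  {"wx": 0.0, "wy": 1.6, "wz": 1.1, "dx": 0.18, "dy": 0.99, "dz": -1.5, "gripper": 0},
  {"wx": 0.0, "wy": 2.3, "wz": 1.7, "dx": 0.34, "dy": 1.46, "dz": -2.2, "gripper": 0},
  {"wx": 0.0, "wy": 2.8, "wz": 1.9, "dx": 0.57, "dy": 1.76, "dz": -2.64, "gripper": 0},
  {"wx": -0.1, "wy": 3.1, "wz": 2.2, "dx": 0.83, "dy": 1.89, "dz": -2.85, "gripper": 0},
  {"wx": 0.0, "wy": 3.1, "wz": 2.2, "dx": 1.05, "dy": 1.85, "dz": -2.79, "gripper": 0},
  {"wx": 0.0, "wy": 2.9, "wz": 2.0, "dx": 1.17, "dy": 1.67, "dz": -2.51, "gripper": 0},
  {"wx": 0.0, "wy": 2.3, "wz": 1.6, "dx": 1.12, "dy": 1.33, "dz": -2.01, "gripper": 0},
  {"wx": 0.0, "wy": 1.6, "wz": 1.1, "dx": 0.83, "dy": 0.89, "dz": -1.33, "gripper": 0},
  {"wx": 0.0, "wy": 0.6, "wz": 0.4, "dx": 0.33, "dy": 0.32, "dz": -0.49, "gripper": 0},
])

```text
clock: 6.75
position: [0.5768, 0.0494, 0.1424]
ee_rot: [-125.0, -0.0, -5.0]
ft_force: [-0.3, -0.5, -4.3]
finger_gap: 0.0164
```

Run:
```python
from plan import *
for n in("scene","top"): cv2.imwrite(f"pics/{n}5.png",cv2.resize((read_camera(n)[80:300,150:420] if n=="scene" else read_camera(n)[140:320,200:470])[:,:,::-1],None,fx=2.6,fy=2.6,interpolation=cv2.INTER_CUBIC))
P,M,s=cur(); print(P,s["ee_rot"],s["joints"],s["ft_force"],s["ft_torque"],s["finger_gap"])
```

```text
[0.57662689 0.05029614 0.14242145] [-1.24994351e+02 -1.07987438e-02 -4.88449729e+00] [ 20.34525807  25.05576024   2.6469517   84.19733691 -31.25536625
 119.90852545] [-0.67924066  0.09104396 -3.60976881] [ 1.28222748 -0.11911877  0.02029566] 0.01663942038432478
```

View pics/scene5.png

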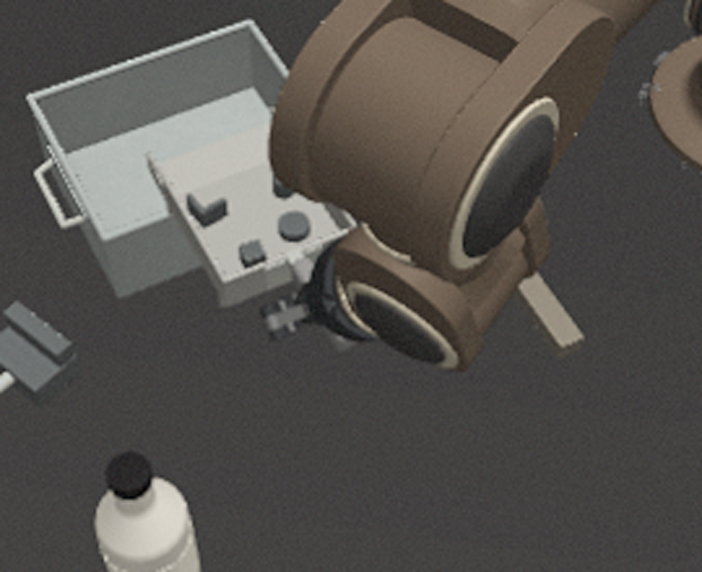

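View pics/top5.png

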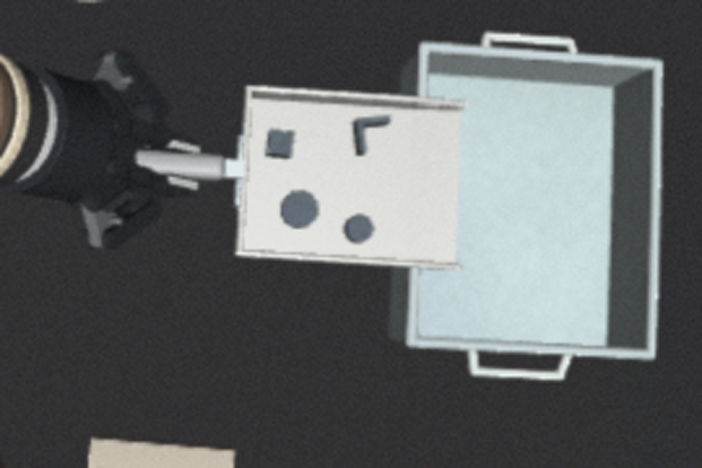

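Run:
```python
from plan import *
k=2.6
S=lambda a,b:((a+.5)/k-.5+150,(b+.5)/k-.5+80); T=lambda a,b:((a+.5)/k-.5+200,(b+.5)/k-.5+140)
for p in((465,103),(460,267)): print("lip",onz("top",*T(*p),.145))
for p in((247,88),(237,254)): print("rear",onz("top",*T(*p),.158))
for p in((426,46),(413,346)): print("rimcorner",onz("top",*T(*p),.09))
P,M,s=cur()
off=np.array([-.0005,-.0202,0]); tx=np.array([np.cos(np.radians(-94.8)),np.sin(np.radians(-94.8)),0])
g=P+M@off; print("grip",g,"lip exp",g+.21*tx,"rear wall",g+.05*tx)
print(tri(S(152,157),T(465,103)))
```

```text
lip [ 0.62059565 -0.15391958  0.145     ]
lip [ 0.50170473 -0.14492979  0.145     ]
rear [0.63156256 0.00531604 0.158     ]
rear [0.51402426 0.01528501 0.158     ]
rimcorner [ 0.67671082 -0.14011807  0.09      ]
rimcorner [ 0.44354095 -0.12053481  0.09      ]
grip [0.577112   0.06188152 0.15896937] lip exp [ 0.55953965 -0.14738198  0.15896937] rear wall [0.57292811 0.01205688 0.15896937]
(array([ 0.61797246, -0.15132707,  0.14728014]), np.float64(0.005628502292001895))
```

Call:
play_rows([
  {"wx": 0, "wy": 0, "wz": 0, "dx": 0, "dy": 0.16, "dz": 0.11, "gripper": 0},
  {"wx": 0, "wy": 0, "wz": 0, "dx": 0, "dy": 0.33, "dz": 0.23, "gripper": 0},
  {"wx": 0, "wy": 0, "wz": 0, "dx": 0, "dy": 0.41, "dz": 0.29, "gripper": 0},
  {"wx": 0, "wy": 0, "wz": 0, "dx": 0, "dy": 0.41, "dz": 0.29, "gripper": 0},
  {"wx": 0, "wy": 0, "wz": 0, "dx": 0, "dy": 0.41, "dz": 0.29, "gripper": 0},
  {"wx": 0, "wy": 0, "wz": 0, "dx": 0, "dy": 0.41, "dz": 0.29, "gripper": 0},
  {"wx": 0, "wy": 0, "wz": 0, "dx": 0, "dy": 0.25, "dz": 0.17, "gripper": 0},
  {"wx": 0, "wy": 0, "wz": 0, "dx": 0, "dy": 0.08, "dz": 0.05, "gripper": 0},
  {"wx": 0, "wy": 0, "wz": 0, "dx": 0, "dy": 0, "dz": 0, "gripper": 0},
  {"wx": 0, "wy": 0, "wz": 0, "dx": 0, "dy": 0, "dz": 0, "gripper": 0},
])

```text
clock: 8.1
position: [0.5767, 0.0509, 0.1128]
ee_rot: [-125.0, -0.0, -4.8]
ft_force: [-0.4, 1.0, -3.3]
finger_gap: 0.0168
```

Run:
```python
from plan import *
for n in("scene","top"): cv2.imwrite(f"pics/{n}6.png",cv2.resize((read_camera(n)[80:300,150:420] if n=="scene" else read_camera(n)[140:320,200:470])[:,:,::-1],None,fx=2.6,fy=2.6,interpolation=cv2.INTER_CUBIC))
P,M,s=cur(); print(P,s["ee_rot"],s["ft_force"],s["ft_torque"],s["finger_gap"])
```

```text
[0.57665782 0.05086684 0.11275779] [-1.24987691e+02 -4.33226870e-02 -4.82003100e+00] [-0.46384258  1.15911951 -4.2887222 ] [ 1.38660296 -0.08400143  0.07724588] 0.016923894526192806
```

View pics/scene6.png

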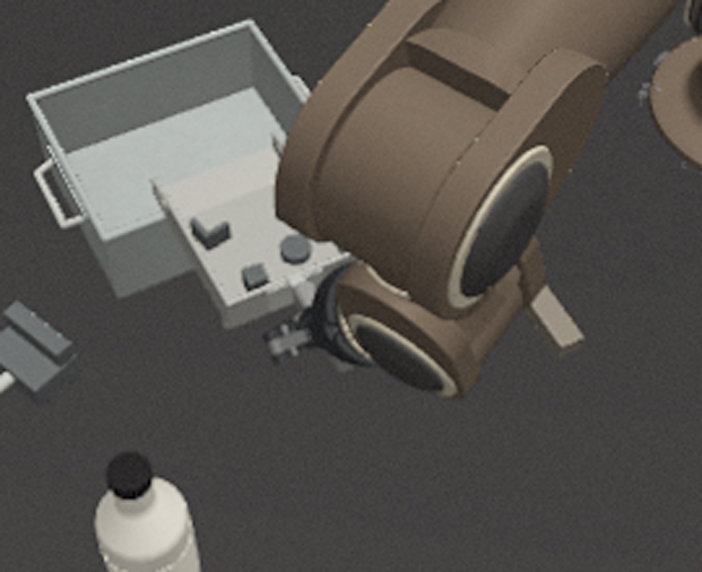

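View pics/top6.png

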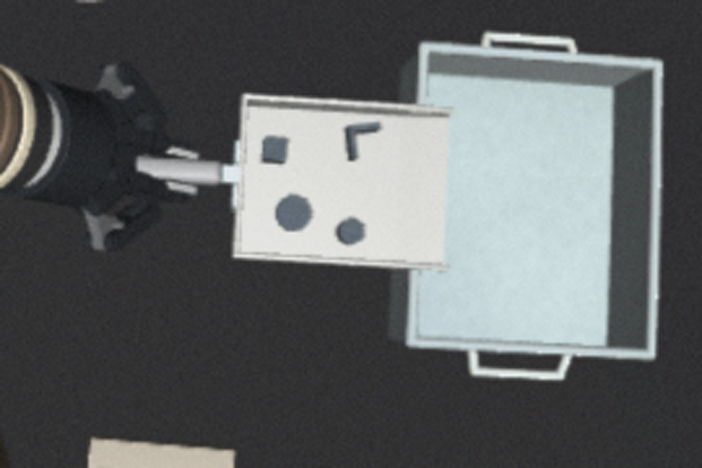

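Call:
play_rows([
  {"wx": 0, "wy": 0, "wz": 0, "dx": 0, "dy": 0.06, "dz": -0.08, "gripper": 0},
  {"wx": 0, "wy": 0, "wz": 0, "dx": 0, "dy": 0.06, "dz": -0.08, "gripper": 0},
  {"wx": 0, "wy": 0, "wz": 0, "dx": 0, "dy": 0.06, "dz": -0.08, "gripper": 0},
  {"wx": 0, "wy": 0, "wz": 0, "dx": 0, "dy": 0.06, "dz": -0.08, "gripper": 0},
  {"wx": 0, "wy": 0, "wz": 0, "dx": 0, "dy": 0.06, "dz": -0.08, "gripper": 0},
  {"wx": 0, "wy": 0, "wz": 0, "dx": 0, "dy": 0.06, "dz": -0.08, "gripper": 0},
  {"wx": 0, "wy": 0, "wz": 0, "dx": 0, "dy": 0.06, "dz": -0.08, "gripper": 0},
  {"wx": 0, "wy": 0, "wz": 0, "dx": 0, "dy": 0, "dz": 0, "gripper": 0},
  {"wx": 0, "wy": 0, "wz": 0, "dx": 0, "dy": 0, "dz": 0, "gripper": 0},
  {"wx": 0, "wy": 0, "wz": 0, "dx": 0, "dy": 0, "dz": 0, "gripper": 0},
])

```text
clock: 9.45
position: [0.576, 0.0439, 0.1123]
ee_rot: [-125.0, -0.0, -4.8]
ft_force: [-0.5, -0.8, -3.9]
finger_gap: 0.0168
```

Run:
```python
from plan import *
P,M,s=cur(); print(P,s["ee_rot"],s["ft_force"],s["ft_torque"],s["finger_gap"])
```

```text
[0.57598313 0.04390809 0.11234186] [-1.24997269e+02 -2.46262144e-02 -4.81452365e+00] [-0.54815326 -0.75380164 -3.8545404 ] [ 1.42345867 -0.09123548 -0.00660988] 0.016788855083954016
```

Call:
play_rows([
  {"wx": 0, "wy": 0, "wz": 0, "dx": 0, "dy": 0.03, "dz": -0.04, "gripper": 0},
  {"wx": 0, "wy": 0, "wz": 0, "dx": 0, "dy": 0.03, "dz": -0.04, "gripper": 0},
  {"wx": 0, "wy": 0, "wz": 0, "dx": 0, "dy": 0.03, "dz": -0.04, "gripper": 0},
  {"wx": 0, "wy": 0, "wz": 0, "dx": 0, "dy": 0.03, "dz": -0.04, "gripper": 0},
  {"wx": 0, "wy": 0, "wz": 0, "dx": 0, "dy": 0.03, "dz": -0.04, "gripper": 0},
  {"wx": 0, "wy": 0, "wz": 0, "dx": 0, "dy": 0.03, "dz": -0.04, "gripper": 0},
  {"wx": 0, "wy": 0, "wz": 0, "dx": 0, "dy": 0, "dz": 0, "gripper": 0},
  {"wx": 0, "wy": 0, "wz": 0, "dx": 0, "dy": 0, "dz": 0, "gripper": 0},
  {"wx": 0, "wy": 0, "wz": 0, "dx": 0, "dy": 0, "dz": 0, "gripper": 0},
  {"wx": 0, "wy": 0, "wz": 0, "dx": 0, "dy": 0, "dz": 0, "gripper": 0},
])

```text
clock: 10.7
position: [0.5757, 0.0409, 0.1122]
ee_rot: [-125.0, -0.0, -4.8]
ft_force: [0.4, 0.1, -4.7]
finger_gap: 0.0165
```

Run:
```python
from plan import *
P,M,s=cur(); print(P,s["ee_rot"],s["ft_force"],s["ft_torque"],s["finger_gap"])
```

```text
[0.57572649 0.04089022 0.11223134] [-1.24996117e+02 -2.51725706e-02 -4.81876918e+00] [ 0.35012133  0.09819127 -4.68426708] [ 1.38466219 -0.07433191 -0.00321066] 0.01645548689407752
```

Call:
play_rows([
  {"wx": 0, "wy": 0, "wz": 0, "dx": 0, "dy": 0.03, "dz": -0.04, "gripper": 0},
  {"wx": 0, "wy": 0, "wz": 0, "dx": 0, "dy": 0.03, "dz": -0.04, "gripper": 0},
  {"wx": 0, "wy": 0, "wz": 0, "dx": 0, "dy": 0.03, "dz": -0.04, "gripper": 0},
  {"wx": 0, "wy": 0, "wz": 0, "dx": 0, "dy": 0.03, "dz": -0.04, "gripper": 0},
  {"wx": 0, "wy": 0, "wz": 0, "dx": 0, "dy": 0, "dz": 0, "gripper": 0},
  {"wx": 0, "wy": 0, "wz": 0, "dx": 0, "dy": 0, "dz": 0, "gripper": 0},
  {"wx": 0, "wy": 0, "wz": 0, "dx": 0, "dy": 0, "dz": 0, "gripper": 0},
  {"wx": 0, "wy": 0, "wz": 0, "dx": 0, "dy": 0, "dz": 0, "gripper": 0},
  {"wx": 0, "wy": 0, "wz": 0, "dx": 0, "dy": 0, "dz": 0, "gripper": 0},
  {"wx": 0, "wy": 0, "wz": 0, "dx": 0, "dy": 0, "dz": 0, "gripper": 0},
])

```text
clock: 11.95
position: [0.5756, 0.0389, 0.1122]
ee_rot: [-125.0, -0.0, -4.8]
ft_force: [-0.5, 1.8, -3.4]
finger_gap: 0.0165
```

Run:
```python
from plan import *
for n in("scene","top"): cv2.imwrite(f"pics/{n}7.png",cv2.resize((read_camera(n)[80:300,150:420] if n=="scene" else read_camera(n)[140:320,200:470])[:,:,::-1],None,fx=2.6,fy=2.6,interpolation=cv2.INTER_CUBIC))
P,M,s=cur(); print(P,s["ee_rot"],s["ft_force"],s["ft_torque"],s["finger_gap"])
```

```text
[0.57560592 0.03896859 0.11216468] [-1.24989720e+02 -2.92561004e-02 -4.81565260e+00] [ 0.48530519  1.04558383 -4.38241342] [ 1.55819917 -0.16011403 -0.00880862] 0.01652958764562204
```

View pics/scene7.png

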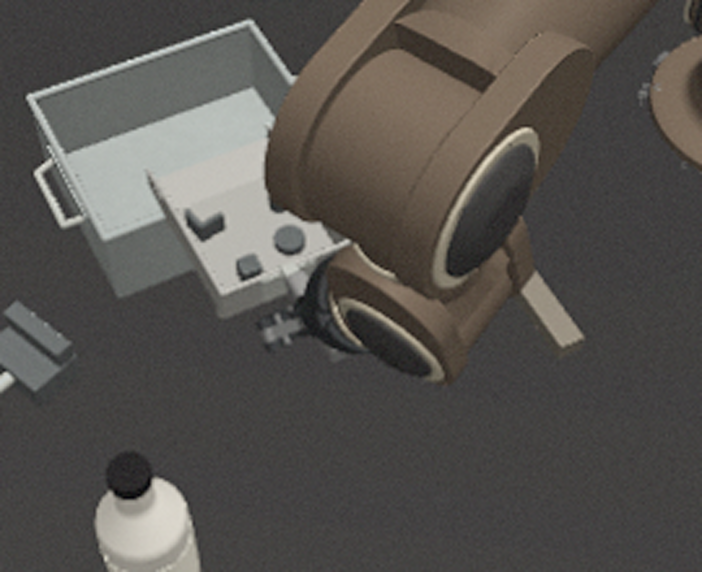

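View pics/top7.png

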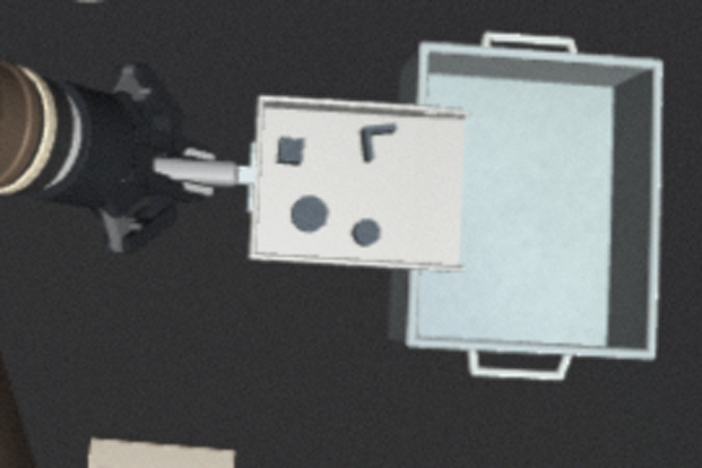

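Run:
```python
from plan import *
k=2.6
T=lambda a,b:((a+.5)/k-.5+200,(b+.5)/k-.5+140)
n=np.array([np.cos(np.radians(85.2)),np.sin(np.radians(85.2)),0]); rim=np.array([.5611,-.1279,.09])
for p in((465,114),(461,268)): q=onz("top",*T(*p),.114); print("lip",q,(q-rim)@n)
for p in((259,97),(249,258)): q=onz("top",*T(*p),.128); print("rear",q,(q-rim)@n, "exp",.129)
for p in((426,46),(413,346)): print("rim",(onz("top",*T(*p),.09)-rim)@n)
P,M,s=cur(); print("grip",(P+M@[-.0005,-.0202,0]-rim)@n, (P+M@[-.0005,-.0202,0]))
for i in range(6): print(sense()["ft_force"],sense()["ft_torque"])
```

```text
lip [ 0.61791415 -0.16193088  0.114     ] -0.02915744092652421
lip [ 0.50167601 -0.15370899  0.114     ] -0.030690945738673158
rear [ 0.63077538 -0.00504122  0.128     ] 0.1282581817316391 exp 0.129
rear [0.51216787 0.00536905 0.128     ] 0.12870712504218232 exp 0.129
rim -0.0025011559210938172
rim -0.0024977326268076153
grip 0.179080595981736 [0.57607168 0.05055366 0.12871337]
[ 0.48530519  1.04558383 -4.38241342] [ 1.55819917 -0.16011403 -0.00880862]
[ 0.48530519  1.04558383 -4.38241342] [ 1.55819917 -0.16011403 -0.00880862]
[ 0.48530519  1.04558383 -4.38241342] [ 1.55819917 -0.16011403 -0.00880862]
[ 0.48530519  1.04558383 -4.38241342] [ 1.55819917 -0.16011403 -0.00880862]
[ 0.48530519  1.04558383 -4.38241342] [ 1.55819917 -0.16011403 -0.00880862]
[ 0.48530519  1.04558383 -4.38241342] [ 1.55819917 -0.16011403 -0.00880862]
```

Call:
play_rows([
  {"wx": 0, "wy": 0, "wz": 0, "dx": 0, "dy": 0.03, "dz": -0.04, "gripper": 0},
  {"wx": 0, "wy": 0, "wz": 0, "dx": 0, "dy": 0.03, "dz": -0.04, "gripper": 0},
  {"wx": 0, "wy": 0, "wz": 0, "dx": 0, "dy": 0.03, "dz": -0.04, "gripper": 0},
  {"wx": 0, "wy": 0, "wz": 0, "dx": 0, "dy": 0.03, "dz": -0.04, "gripper": 0},
  {"wx": 0, "wy": 0, "wz": 0, "dx": 0, "dy": 0, "dz": 0, "gripper": 0},
  {"wx": 0, "wy": 0, "wz": 0, "dx": 0, "dy": 0, "dz": 0, "gripper": 0},
  {"wx": 0, "wy": 0, "wz": 0, "dx": 0, "dy": 0, "dz": 0, "gripper": 0},
  {"wx": 0, "wy": 0, "wz": 0, "dx": 0, "dy": 0, "dz": 0, "gripper": 0},
  {"wx": 0, "wy": 0, "wz": 0, "dx": 0, "dy": 0, "dz": 0, "gripper": 0},
  {"wx": 0, "wy": 0, "wz": 0, "dx": 0, "dy": 0, "dz": 0, "gripper": 0},
])

```text
clock: 13.3
position: [0.5758, 0.0388, 0.1123]
ee_rot: [-124.8, -0.1, -4.8]
ft_force: [-0.0, 11.5, -0.1]
finger_gap: 0.0166
```

Run:
```python
from plan import *
P,M,s=cur(); print(P,s["ee_rot"],s["ft_force"],s["ft_torque"],s["finger_gap"])
```

```text
[0.5758269  0.03880101 0.1123404 ] [-1.24787129e+02 -9.05350628e-02 -4.78452895e+00] [-0.01867856 11.5323405  -0.06967861] [ 2.51056957  0.07171624 -0.35418629] 0.016560631712104357
```

Call:
play_rows([
  {"wx": 0, "wy": 0, "wz": 0, "dx": 0, "dy": -0.06, "dz": 0.08, "gripper": 0},
  {"wx": 0, "wy": 0, "wz": 0, "dx": 0, "dy": -0.04, "dz": 0.06, "gripper": 0},
  {"wx": 0, "wy": 0, "wz": 0, "dx": 0, "dy": 0, "dz": 0, "gripper": 0},
  {"wx": 0, "wy": 0, "wz": 0, "dx": 0, "dy": 0.04, "dz": 0.03, "gripper": 0},
  {"wx": 0, "wy": 0, "wz": 0, "dx": 0, "dy": 0.04, "dz": 0.03, "gripper": 0},
  {"wx": 0, "wy": 0, "wz": 0, "dx": 0, "dy": 0, "dz": 0, "gripper": 0},
  {"wx": 0, "wy": 0, "wz": 0, "dx": 0, "dy": 0, "dz": 0, "gripper": 0},
  {"wx": 0, "wy": 0, "wz": 0, "dx": 0, "dy": 0, "dz": 0, "gripper": 0},
  {"wx": 0, "wy": 0, "wz": 0, "dx": 0, "dy": 0, "dz": 0, "gripper": 0},
  {"wx": 0, "wy": 0, "wz": 0, "dx": 0, "dy": 0, "dz": 0, "gripper": 0},
])

```text
clock: 14.55
position: [0.5758, 0.039, 0.1115]
ee_rot: [-125.0, -0.1, -4.8]
ft_force: [0.5, 6.8, 0.3]
finger_gap: 0.0164
```

Run:
```python
from plan import *
P,M,s=cur(); print(P,s["ee_rot"],s["ft_force"],s["ft_torque"],s["finger_gap"])
```

```text
[0.57580215 0.03899325 0.11151954] [-1.24959960e+02 -7.21143455e-02 -4.80832026e+00] [0.49684723 6.80781718 0.27985544] [ 1.73967103  0.00750743 -0.2539329 ] 0.01638176630449248
```

Call:
play_rows([
  {"wx": 0, "wy": 0, "wz": 0, "dx": 0, "dy": -0.03, "dz": 0.04, "gripper": 0},
  {"wx": 0, "wy": 0, "wz": 0, "dx": 0, "dy": -0.03, "dz": 0.04, "gripper": 0},
  {"wx": 0, "wy": 0, "wz": 0, "dx": 0, "dy": 0.03, "dz": 0.02, "gripper": 0},
  {"wx": 0, "wy": 0, "wz": 0, "dx": 0, "dy": 0.03, "dz": 0.02, "gripper": 0},
  {"wx": 0, "wy": 0, "wz": 0, "dx": 0, "dy": 0, "dz": 0, "gripper": 0},
  {"wx": 0, "wy": 0, "wz": 0, "dx": 0, "dy": 0, "dz": 0, "gripper": 0},
  {"wx": 0, "wy": 0, "wz": 0, "dx": 0, "dy": 0, "dz": 0, "gripper": 0},
  {"wx": 0, "wy": 0, "wz": 0, "dx": 0, "dy": 0, "dz": 0, "gripper": 0},
  {"wx": 0, "wy": 0, "wz": 0, "dx": 0, "dy": 0, "dz": 0, "gripper": 0},
  {"wx": 0, "wy": 0, "wz": 0, "dx": 0, "dy": 0, "dz": 0, "gripper": 0},
])

```text
clock: 15.8
position: [0.5756, 0.0396, 0.1105]
ee_rot: [-125.0, -0.0, -4.8]
ft_force: [-0.3, -0.9, -2.2]
finger_gap: 0.0164
```

Run:
```python
from plan import *
for n in("scene","top"): cv2.imwrite(f"pics/{n}8.png",cv2.resize((read_camera(n)[80:300,150:420] if n=="scene" else read_camera(n)[140:320,200:470])[:,:,::-1],None,fx=2.6,fy=2.6,interpolation=cv2.INTER_CUBIC))
P,M,s=cur(); print(P,s["ee_rot"],s["ft_force"],s["ft_torque"],s["finger_gap"])
```

```text
[0.57560118 0.03959462 0.11045501] [-1.25000616e+02 -2.40000749e-02 -4.82073408e+00] [ 0.55931132 -0.24232309 -3.31796244] [ 0.72129574 -0.0150661  -0.05359025] 0.01700394619289117
```

View pics/top8.png

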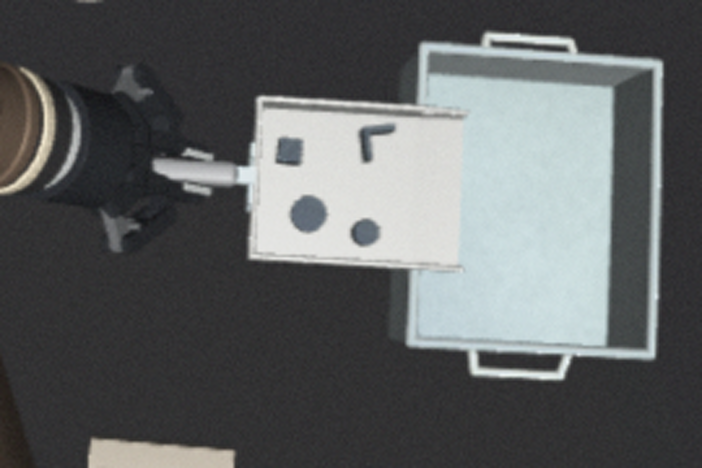

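```bash
cat >> plan.py <<'E'
YAW=-94.82
def hookframe():
    tx=np.array([np.cos(np.radians(YAW)),np.sin(np.radians(YAW)),0]); return tx
P0=np.array([.5756,.0390,.1107]); M0=toolR(YAW,35)
H=P0+M0@np.array([-.0005,-.0202,0])+.179*hookframe()-np.array([0,0,.0372])
ty=M0[:,0]
def pose(th,adj=np.zeros(3)):
    r=R.from_rotvec(np.radians(th)*ty).as_matrix()
    return H+r@(P0-H)+adj, r@M0
def theta(M): return np.degrees(R.from_matrix(M@M0.T).as_rotvec()@ty)
def tilt(th1,n,adj=np.zeros(3),ease=False):
    P,M,s=cur(); th0=theta(M); p0,_=pose(th0); e0=P-p0
    print("th",round(th0,2),"err mm",np.round(e0*1000,2),"F",np.round(s["ft_force"],1),"T",np.round(s["ft_torque"],2),"joints",np.round(s["joints"],1),s["clock"])
    def path(s):
        p,m=pose(th0+s*(th1-th0)); return p+e0*(1-s)+np.asarray(adj)*s,m
    rows(path,n,P,M,0,ease)
E
python3 - <<'E'
from plan import *
print(H); tilt(18,8,ease=True)
E
```

```text
[ 0.56103471 -0.1277797   0.09004687]
th -0.0 err mm [ 0.    0.59 -0.24] F [ 0.6 -0.2 -3.3] T [ 0.72 -0.02 -0.05] joints [ 19.5  25.3  -1.1  79.7 -31.5 118.9] 15.9
[{"wx": 0.8, "wy": 0.0, "wz": 0.0, "dx": 0.0, "dy": -0.17, "dz": -0.16, "gripper": 0}, {"wx": 2.0, "wy": 0.0, "wz": 0.0, "dx": 0.0, "dy": -0.43, "dz": -0.41, "gripper": 0}, {"wx": 2.9, "wy": 0.0, "wz": 0.0, "dx": 0.0, "dy": -0.62, "dz": -0.6, "gripper": 0}, {"wx": 3.3, "wy": 0.0, "wz": 0.0, "dx": 0.0, "dy": -0.7, "dz": -0.68, "gripper": 0}, {"wx": 3.3, "wy": 0.0, "wz": 0.0, "dx": 0.0, "dy": -0.7, "dz": -0.68, "gripper": 0}, {"wx": 2.9, "wy": 0.0, "wz": 0.0, "dx": 0.01, "dy": -0.62, "dz": -0.6, "gripper": 0}, {"wx": 2.0, "wy": 0.0, "wz": 0.0, "dx": 0.0, "dy": -0.44, "dz": -0.42, "gripper": 0}, {"wx": 0.8, "wy": 0.0, "wz": 0.0, "dx": 0.0, "dy": -0.17, "dz": -0.15, "gripper": 0}]
max [3.3  0.   0.   0.01 0.7  0.68] end [0.574407   0.02449919 0.16144981]
```

Call:
play_rows([
  {"wx": 0.8, "wy": 0, "wz": 0, "dx": 0, "dy": -0.17, "dz": -0.16, "gripper": 0},
  {"wx": 2.0, "wy": 0, "wz": 0, "dx": 0, "dy": -0.43, "dz": -0.41, "gripper": 0},
  {"wx": 2.9, "wy": 0, "wz": 0, "dx": 0, "dy": -0.62, "dz": -0.6, "gripper": 0},
  {"wx": 3.3, "wy": 0, "wz": 0, "dx": 0, "dy": -0.7, "dz": -0.68, "gripper": 0},
  {"wx": 3.3, "wy": 0, "wz": 0, "dx": 0, "dy": -0.7, "dz": -0.68, "gripper": 0},
  {"wx": 2.9, "wy": 0, "wz": 0, "dx": 0, "dy": -0.62, "dz": -0.6, "gripper": 0},
  {"wx": 2.0, "wy": 0, "wz": 0, "dx": 0, "dy": -0.44, "dz": -0.42, "gripper": 0},
  {"wx": 0.8, "wy": 0, "wz": 0, "dx": 0, "dy": -0.17, "dz": -0.15, "gripper": 0},
  {"wx": 0, "wy": 0, "wz": 0, "dx": 0, "dy": 0, "dz": 0, "gripper": 0},
  {"wx": 0, "wy": 0, "wz": 0, "dx": 0, "dy": 0, "dz": 0, "gripper": 0},
])

```text
clock: 17.15
position: [0.5743, 0.0247, 0.1611]
ee_rot: [-107.0, 0.0, -4.8]
ft_force: [0.6, 0.6, -1.8]
finger_gap: 0.0165
```

Run:
```python
from plan import *
for n in("scene","top"): cv2.imwrite(f"pics/{n}9.png",cv2.resize((read_camera(n)[80:300,150:420] if n=="scene" else read_camera(n)[140:320,200:470])[:,:,::-1],None,fx=2.6,fy=2.6,interpolation=cv2.INTER_CUBIC))
tilt(40,8,ease=True)
```

```text
th 17.96 err mm [-0.07  0.22 -0.27] F [ 0.4  0.1 -1.9] T [ 0.58 -0.1  -0.01] joints [ 10.8  16.4  -1.4  76.9 -16.4 106.3] 17.25
[{"wx": 0.9, "wy": 0.0, "wz": 0.0, "dx": 0.0, "dy": -0.21, "dz": -0.19, "gripper": 0}, {"wx": 2.5, "wy": 0.0, "wz": 0.0, "dx": 0.0, "dy": -0.53, "dz": -0.51, "gripper": 0}, {"wx": 3.6, "wy": 0.0, "wz": 0.0, "dx": 0.0, "dy": -0.76, "dz": -0.72, "gripper": 0}, {"wx": 4.0, "wy": 0.0, "wz": 0.0, "dx": 0.0, "dy": -0.86, "dz": -0.83, "gripper": 0}, {"wx": 4.1, "wy": 0.0, "wz": 0.0, "dx": 0.0, "dy": -0.86, "dz": -0.84, "gripper": 0}, {"wx": 3.5, "wy": 0.0, "wz": 0.0, "dx": 0.0, "dy": -0.75, "dz": -0.72, "gripper": 0}, {"wx": 2.5, "wy": 0.0, "wz": 0.0, "dx": 0.01, "dy": -0.54, "dz": -0.51, "gripper": 0}, {"wx": 0.9, "wy": 0.0, "wz": 0.0, "dx": 0.0, "dy": -0.21, "dz": -0.19, "gripper": 0}]
max [4.1  0.   0.   0.01 0.86 0.84] end [ 0.57123117 -0.01330753  0.21351097]
```

View pics/top9.png

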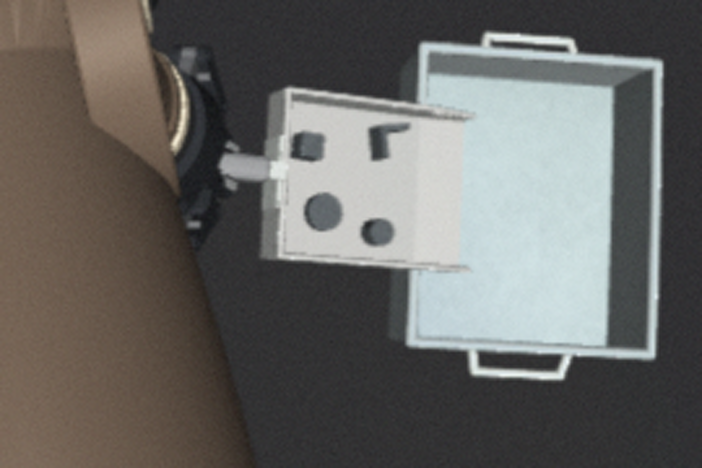

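View pics/scene9.png

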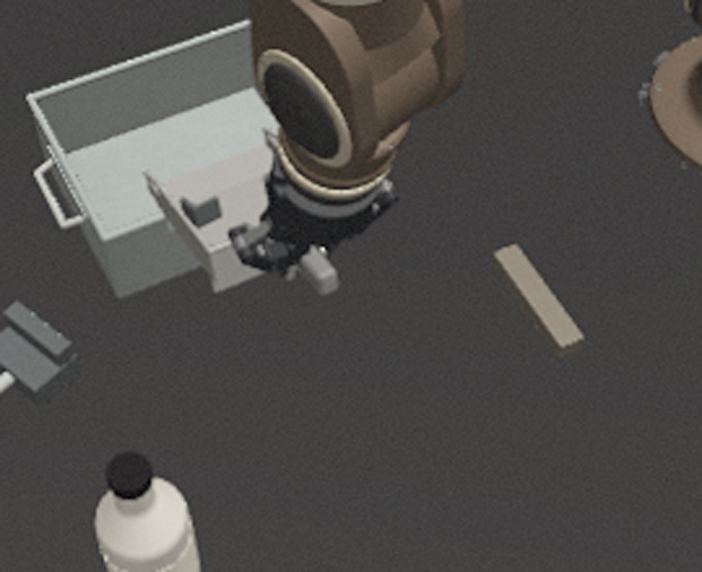

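Call:
play_rows([
  {"wx": 0.9, "wy": 0, "wz": 0, "dx": 0, "dy": -0.21, "dz": -0.19, "gripper": 0},
  {"wx": 2.5, "wy": 0, "wz": 0, "dx": 0, "dy": -0.53, "dz": -0.51, "gripper": 0},
  {"wx": 3.6, "wy": 0, "wz": 0, "dx": 0, "dy": -0.76, "dz": -0.72, "gripper": 0},
  {"wx": 4.0, "wy": 0, "wz": 0, "dx": 0, "dy": -0.86, "dz": -0.83, "gripper": 0},
  {"wx": 4.1, "wy": 0, "wz": 0, "dx": 0, "dy": -0.86, "dz": -0.84, "gripper": 0},
  {"wx": 3.5, "wy": 0, "wz": 0, "dx": 0, "dy": -0.75, "dz": -0.72, "gripper": 0},
  {"wx": 2.5, "wy": 0, "wz": 0, "dx": 0, "dy": -0.54, "dz": -0.51, "gripper": 0},
  {"wx": 0.9, "wy": 0, "wz": 0, "dx": 0, "dy": -0.21, "dz": -0.19, "gripper": 0},
  {"wx": 0, "wy": 0, "wz": 0, "dx": 0, "dy": 0, "dz": 0, "gripper": 0},
  {"wx": 0, "wy": 0, "wz": 0, "dx": 0, "dy": 0, "dz": 0, "gripper": 0},
])

```text
clock: 18.5
position: [0.571, -0.0134, 0.2137]
ee_rot: [-85.1, -0.0, -4.8]
ft_force: [0.6, 0.2, -2.7]
finger_gap: 0.0166
```

Run:
```python
from plan import *
for n in("scene","top"): cv2.imwrite(f"pics/{n}10.png",cv2.resize((read_camera(n)[80:300,150:420] if n=="scene" else read_camera(n)[140:320,200:470])[:,:,::-1],None,fx=2.6,fy=2.6,interpolation=cv2.INTER_CUBIC))
tilt(58,8,ease=True)
```

```text
th 39.96 err mm [-0.16 -0.03  0.24] F [ 0.2  0.5 -2. ] T [ 0.01 -0.02  0.04] joints [-3.9 12.1  1.3 79.1  5.  90.9] 18.6
[{"wx": 0.8, "wy": 0.1, "wz": 0.0, "dx": 0.0, "dy": -0.17, "dz": -0.15, "gripper": 0}, {"wx": 2.0, "wy": 0.0, "wz": 0.0, "dx": 0.0, "dy": -0.43, "dz": -0.41, "gripper": 0}, {"wx": 2.9, "wy": 0.0, "wz": 0.0, "dx": 0.01, "dy": -0.62, "dz": -0.59, "gripper": 0}, {"wx": 3.3, "wy": 0.0, "wz": 0.0, "dx": 0.0, "dy": -0.7, "dz": -0.67, "gripper": 0}, {"wx": 3.3, "wy": 0.0, "wz": 0.0, "dx": 0.0, "dy": -0.7, "dz": -0.68, "gripper": 0}, {"wx": 2.9, "wy": 0.0, "wz": 0.0, "dx": 0.01, "dy": -0.61, "dz": -0.58, "gripper": 0}, {"wx": 2.1, "wy": 0.0, "wz": 0.0, "dx": 0.0, "dy": -0.44, "dz": -0.41, "gripper": 0}, {"wx": 0.7, "wy": 0.0, "wz": 0.0, "dx": 0.0, "dy": -0.17, "dz": -0.16, "gripper": 0}]
max [3.3  0.1  0.   0.01 0.7  0.68] end [ 0.56752111 -0.05691243  0.2430032 ]
```

View pics/top10.png

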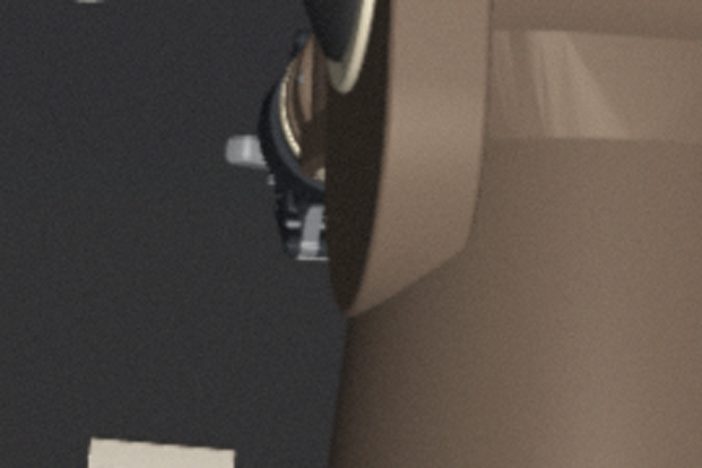

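View pics/scene10.png

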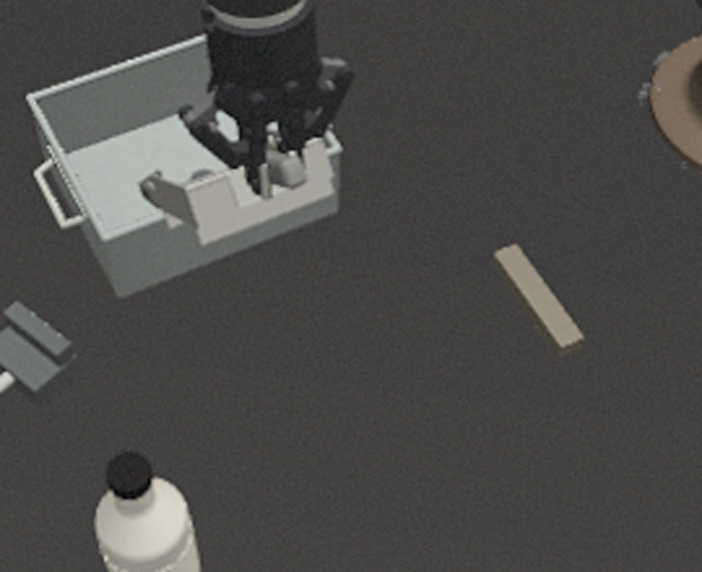

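Call:
play_rows([
  {"wx": 0.8, "wy": 0, "wz": 0, "dx": 0, "dy": -0.17, "dz": -0.15, "gripper": 0},
  {"wx": 2.0, "wy": 0, "wz": 0, "dx": 0, "dy": -0.43, "dz": -0.41, "gripper": 0},
  {"wx": 2.9, "wy": 0, "wz": 0, "dx": 0, "dy": -0.62, "dz": -0.59, "gripper": 0},
  {"wx": 3.3, "wy": 0, "wz": 0, "dx": 0, "dy": -0.7, "dz": -0.67, "gripper": 0},
  {"wx": 3.3, "wy": 0, "wz": 0, "dx": 0, "dy": -0.7, "dz": -0.68, "gripper": 0},
  {"wx": 2.9, "wy": 0, "wz": 0, "dx": 0, "dy": -0.61, "dz": -0.58, "gripper": 0},
  {"wx": 2.1, "wy": 0, "wz": 0, "dx": 0, "dy": -0.44, "dz": -0.41, "gripper": 0},
  {"wx": 0.7, "wy": 0, "wz": 0, "dx": 0, "dy": -0.17, "dz": -0.16, "gripper": 0},
  {"wx": 0, "wy": 0, "wz": 0, "dx": 0, "dy": 0, "dz": 0, "gripper": 0},
  {"wx": 0, "wy": 0, "wz": 0, "dx": 0, "dy": 0, "dz": 0, "gripper": 0},
])

```text
clock: 19.85
position: [0.5673, -0.057, 0.2431]
ee_rot: [-67.0, -0.0, -4.8]
ft_force: [0.0, 0.5, -2.6]
finger_gap: 0.0166
```

Run:
```python
from plan import *
tilt(72,8,ease=True)
```

```text
th 57.98 err mm [-0.21 -0.16  0.15] F [ 0.   0.5 -2.6] T [-0.42  0.06 -0.03] joints [-17.1  15.1   5.9  85.9  22.4  76.6] 19.85
[{"wx": 0.6, "wy": 0.0, "wz": 0.0, "dx": 0.0, "dy": -0.13, "dz": -0.12, "gripper": 0}, {"wx": 1.6, "wy": 0.0, "wz": 0.0, "dx": 0.0, "dy": -0.34, "dz": -0.32, "gripper": 0}, {"wx": 2.2, "wy": 0.0, "wz": 0.0, "dx": 0.01, "dy": -0.48, "dz": -0.45, "gripper": 0}, {"wx": 2.6, "wy": 0.0, "wz": 0.0, "dx": 0.0, "dy": -0.55, "dz": -0.51, "gripper": 0}, {"wx": 2.6, "wy": 0.0, "wz": 0.0, "dx": 0.0, "dy": -0.54, "dz": -0.52, "gripper": 0}, {"wx": 2.2, "wy": 0.0, "wz": 0.0, "dx": 0.0, "dy": -0.48, "dz": -0.45, "gripper": 0}, {"wx": 1.6, "wy": 0.0, "wz": 0.0, "dx": 0.01, "dy": -0.34, "dz": -0.32, "gripper": 0}, {"wx": 0.6, "wy": 0.0, "wz": 0.0, "dx": 0.0, "dy": -0.13, "dz": -0.12, "gripper": 0}]
max [2.6  0.   0.   0.01 0.55 0.52] end [ 0.56425526 -0.09581744  0.25562124]
```

Call:
play_rows([
  {"wx": 0.6, "wy": 0, "wz": 0, "dx": 0, "dy": -0.13, "dz": -0.12, "gripper": 0},
  {"wx": 1.6, "wy": 0, "wz": 0, "dx": 0, "dy": -0.34, "dz": -0.32, "gripper": 0},
  {"wx": 2.2, "wy": 0, "wz": 0, "dx": 0, "dy": -0.48, "dz": -0.45, "gripper": 0},
  {"wx": 2.6, "wy": 0, "wz": 0, "dx": 0, "dy": -0.55, "dz": -0.51, "gripper": 0},
  {"wx": 2.6, "wy": 0, "wz": 0, "dx": 0, "dy": -0.54, "dz": -0.52, "gripper": 0},
  {"wx": 2.2, "wy": 0, "wz": 0, "dx": 0, "dy": -0.48, "dz": -0.45, "gripper": 0},
  {"wx": 1.6, "wy": 0, "wz": 0, "dx": 0, "dy": -0.34, "dz": -0.32, "gripper": 0},
  {"wx": 0.6, "wy": 0, "wz": 0, "dx": 0, "dy": -0.06, "dz": -0.16, "gripper": 0},
  {"wx": 0, "wy": 0, "wz": 0, "dx": 0, "dy": 0, "dz": 0, "gripper": 0},
  {"wx": 0, "wy": 0, "wz": 0, "dx": 0, "dy": 0, "dz": 0, "gripper": 0},
])

```text
clock: 21.1
position: [0.5642, -0.0957, 0.2552]
ee_rot: [-53.0, -0.1, -4.8]
ft_force: [1.2, 0.3, 0.8]
finger_gap: 0.0167
```

Run:
```python
from plan import *
for n in("scene","top"): cv2.imwrite(f"pics/{n}11.png",cv2.resize((read_camera(n)[80:300,150:420] if n=="scene" else read_camera(n)[140:320,200:470])[:,:,::-1],None,fx=2.6,fy=2.6,interpolation=cv2.INTER_CUBIC))
tilt(76,8,ease=True)
```

```text
th 71.98 err mm [-0.08  0.17 -0.53] F [0.  0.1 1.2] T [-0.52 -0.   -0.06] joints [-26.4  21.4  10.9  94.9  34.   63.6] 21.2
[{"wx": 0.2, "wy": 0.1, "wz": 0.0, "dx": 0.0, "dy": -0.04, "dz": -0.03, "gripper": 0}, {"wx": 0.4, "wy": 0.0, "wz": 0.0, "dx": 0.0, "dy": -0.11, "dz": -0.09, "gripper": 0}, {"wx": 0.7, "wy": 0.0, "wz": 0.0, "dx": 0.0, "dy": -0.14, "dz": -0.13, "gripper": 0}, {"wx": 0.7, "wy": 0.0, "wz": 0.0, "dx": 0.0, "dy": -0.17, "dz": -0.14, "gripper": 0}, {"wx": 0.7, "wy": 0.0, "wz": 0.0, "dx": 0.01, "dy": -0.17, "dz": -0.14, "gripper": 0}, {"wx": 0.7, "wy": 0.0, "wz": 0.0, "dx": 0.0, "dy": -0.15, "dz": -0.13, "gripper": 0}, {"wx": 0.4, "wy": 0.0, "wz": 0.0, "dx": 0.0, "dy": -0.11, "dz": -0.08, "gripper": 0}, {"wx": 0.2, "wy": 0.0, "wz": 0.0, "dx": 0.0, "dy": -0.04, "dz": -0.04, "gripper": 0}]
max [0.7  0.1  0.   0.01 0.17 0.14] end [ 0.56324711 -0.10748769  0.25749495]
```

View pics/top11.png

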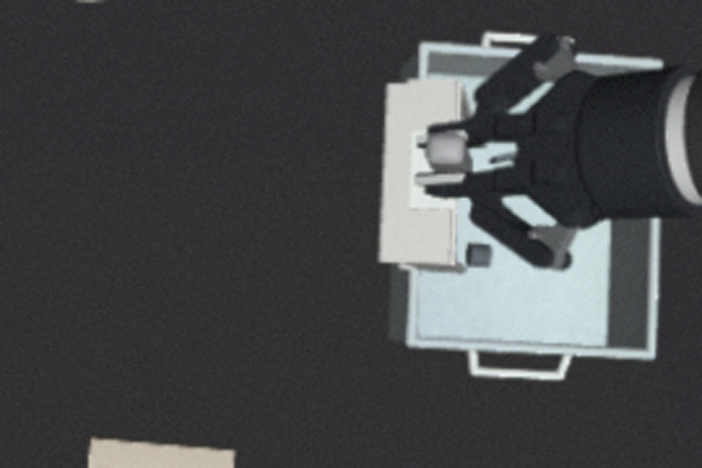

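View pics/scene11.png

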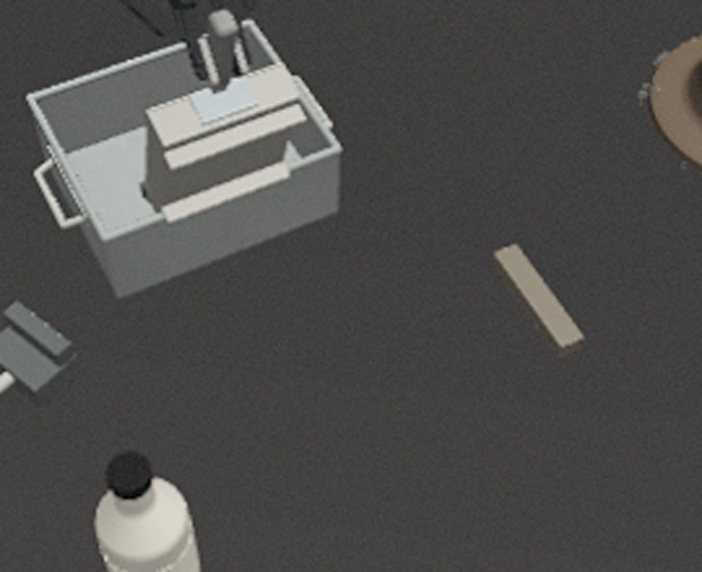

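Call:
play_rows([
  {"wx": 0.2, "wy": 0, "wz": 0, "dx": 0, "dy": -0.04, "dz": -0.03, "gripper": 0},
  {"wx": 0.4, "wy": 0, "wz": 0, "dx": 0, "dy": -0.11, "dz": -0.09, "gripper": 0},
  {"wx": 0.7, "wy": 0, "wz": 0, "dx": 0, "dy": -0.14, "dz": -0.13, "gripper": 0},
  {"wx": 0.7, "wy": 0, "wz": 0, "dx": 0, "dy": -0.17, "dz": -0.14, "gripper": 0},
  {"wx": 0.7, "wy": 0, "wz": 0, "dx": 0, "dy": -0.17, "dz": -0.14, "gripper": 0},
  {"wx": 0.7, "wy": 0, "wz": 0, "dx": 0, "dy": -0.15, "dz": -0.13, "gripper": 0},
  {"wx": 0.4, "wy": 0, "wz": 0, "dx": 0, "dy": -0.11, "dz": -0.08, "gripper": 0},
  {"wx": 0.2, "wy": 0, "wz": 0, "dx": 0, "dy": -0.04, "dz": -0.04, "gripper": 0},
  {"wx": 0, "wy": 0, "wz": 0, "dx": 0, "dy": 0, "dz": 0, "gripper": 0},
  {"wx": 0, "wy": 0, "wz": 0, "dx": 0, "dy": 0, "dz": 0, "gripper": 0},
])

```text
clock: 22.45
position: [0.5631, -0.1079, 0.2572]
ee_rot: [-49.0, -0.0, -4.8]
ft_force: [-0.2, -0.2, -1.8]
finger_gap: 0.0166
```

Run:
```python
from plan import *
for n in("scene","top"): cv2.imwrite(f"pics/{n}12.png",cv2.resize((read_camera(n)[80:300,150:420] if n=="scene" else read_camera(n)[140:320,200:470])[:,:,::-1],None,fx=2.6,fy=2.6,interpolation=cv2.INTER_CUBIC))
tilt(42,10,ease=True)
```

```text
th 75.98 err mm [-0.14 -0.46 -0.2 ] F [ 0.7 -0.  -2.9] T [-0.84  0.08 -0.04] joints [-28.8  23.9  12.7  98.3  36.8  59.4] 22.55
[{"wx": -1.0, "wy": 0.0, "wz": 0.0, "dx": 0.0, "dy": 0.21, "dz": 0.19, "gripper": 0}, {"wx": -2.5, "wy": 0.0, "wz": 0.0, "dx": 0.0, "dy": 0.58, "dz": 0.5, "gripper": 0}, {"wx": -3.8, "wy": 0.0, "wz": 0.0, "dx": 0.0, "dy": 0.86, "dz": 0.72, "gripper": 0}, {"wx": -4.7, "wy": 0.0, "wz": 0.0, "dx": 0.0, "dy": 1.04, "dz": 0.88, "gripper": 0}, {"wx": -5.0, "wy": 0.0, "wz": 0.0, "dx": 0.01, "dy": 1.15, "dz": 0.95, "gripper": 0}, {"wx": -5.0, "wy": 0.0, "wz": 0.0, "dx": 0.0, "dy": 1.14, "dz": 0.95, "gripper": 0}, {"wx": -4.6, "wy": 0.0, "wz": 0.0, "dx": 0.0, "dy": 1.04, "dz": 0.87, "gripper": 0}, {"wx": -3.8, "wy": 0.0, "wz": 0.0, "dx": 0.0, "dy": 0.86, "dz": 0.73, "gripper": 0}, {"wx": -2.6, "wy": 0.0, "wz": 0.0, "dx": 0.0, "dy": 0.57, "dz": 0.5, "gripper": 0}, {"wx": -1.0, "wy": 0.0, "wz": 0.0, "dx": 0.0, "dy": 0.21, "dz": 0.19, "gripper": 0}]
max [5.   0.   0.   0.01 1.15 0.95] end [ 0.57082473 -0.01761068  0.21746114]
```

View pics/top12.png

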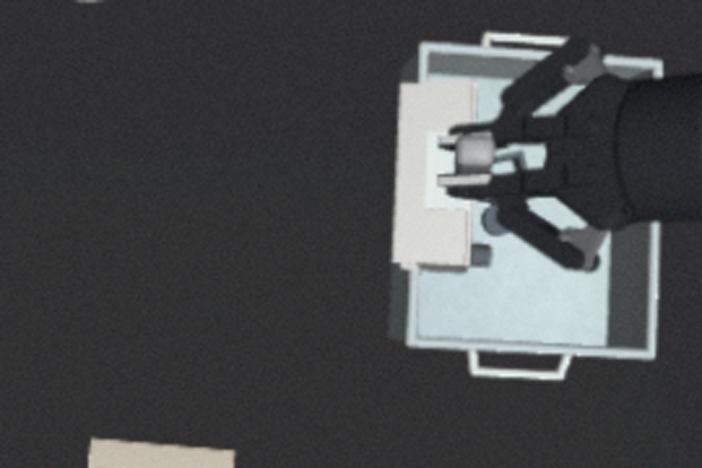

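View pics/scene12.png

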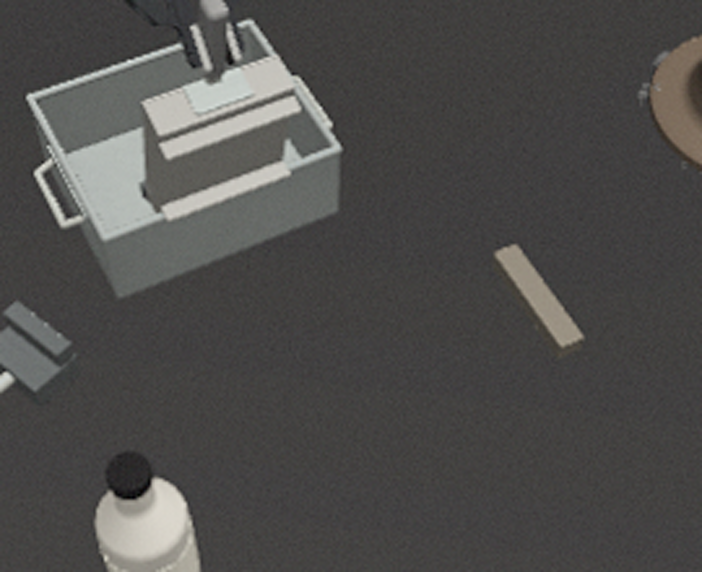

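Call:
play_rows([
  {"wx": -1.0, "wy": 0, "wz": 0, "dx": 0, "dy": 0.21, "dz": 0.19, "gripper": 0},
  {"wx": -2.5, "wy": 0, "wz": 0, "dx": 0, "dy": 0.58, "dz": 0.5, "gripper": 0},
  {"wx": -3.8, "wy": 0, "wz": 0, "dx": 0, "dy": 0.86, "dz": 0.72, "gripper": 0},
  {"wx": -4.7, "wy": 0, "wz": 0, "dx": 0, "dy": 1.04, "dz": 0.88, "gripper": 0},
  {"wx": -5.0, "wy": 0, "wz": 0, "dx": 0, "dy": 1.15, "dz": 0.95, "gripper": 0},
  {"wx": -5.0, "wy": 0, "wz": 0, "dx": 0, "dy": 1.14, "dz": 0.95, "gripper": 0},
  {"wx": -4.6, "wy": 0, "wz": 0, "dx": 0, "dy": 1.04, "dz": 0.87, "gripper": 0},
  {"wx": -3.8, "wy": 0, "wz": 0, "dx": 0, "dy": 0.86, "dz": 0.73, "gripper": 0},
  {"wx": -2.6, "wy": 0, "wz": 0, "dx": 0, "dy": 0.57, "dz": 0.5, "gripper": 0},
  {"wx": -1.0, "wy": 0, "wz": 0, "dx": 0, "dy": 0.21, "dz": 0.19, "gripper": 0},
])

```text
clock: 23.8
position: [0.5705, -0.0164, 0.2176]
ee_rot: [-83.0, -0.0, -4.7]
ft_force: [-0.2, -0.0, -2.6]
finger_gap: 0.0164
```

Run:
```python
from plan import *
tilt(14,10,ease=True)
```

```text
th 41.99 err mm [-0.35  1.2   0.26] F [-0.2 -0.  -2.6] T [-0.06 -0.   -0.01] joints [-5.3 12.1  1.6 79.5  7.  89.5] 23.8
[{"wx": -0.8, "wy": 0.1, "wz": 0.0, "dx": 0.0, "dy": 0.17, "dz": 0.15, "gripper": 0}, {"wx": -2.1, "wy": 0.0, "wz": 0.0, "dx": 0.0, "dy": 0.48, "dz": 0.4, "gripper": 0}, {"wx": -3.1, "wy": 0.0, "wz": 0.0, "dx": 0.01, "dy": 0.7, "dz": 0.59, "gripper": 0}, {"wx": -3.9, "wy": 0.0, "wz": 0.0, "dx": 0.0, "dy": 0.86, "dz": 0.7, "gripper": 0}, {"wx": -4.1, "wy": 0.0, "wz": 0.0, "dx": 0.01, "dy": 0.94, "dz": 0.77, "gripper": 0}, {"wx": -4.1, "wy": 0.0, "wz": 0.0, "dx": 0.01, "dy": 0.94, "dz": 0.77, "gripper": 0}, {"wx": -3.8, "wy": 0.0, "wz": 0.0, "dx": 0.0, "dy": 0.86, "dz": 0.7, "gripper": 0}, {"wx": -3.2, "wy": 0.0, "wz": 0.0, "dx": 0.01, "dy": 0.71, "dz": 0.59, "gripper": 0}, {"wx": -2.1, "wy": 0.0, "wz": 0.0, "dx": 0.0, "dy": 0.48, "dz": 0.4, "gripper": 0}, {"wx": -0.8, "wy": 0.0, "wz": 0.0, "dx": 0.0, "dy": 0.17, "dz": 0.15, "gripper": 0}]
max [4.1  0.1  0.   0.01 0.94 0.77] end [0.57476174 0.02905267 0.15062866]
```

Call:
play_rows([
  {"wx": -0.8, "wy": 0.1, "wz": 0, "dx": 0, "dy": 0.17, "dz": 0.15, "gripper": 0},
  {"wx": -2.1, "wy": 0, "wz": 0, "dx": 0, "dy": 0.48, "dz": 0.4, "gripper": 0},
  {"wx": -3.1, "wy": 0, "wz": 0, "dx": 0, "dy": 0.7, "dz": 0.59, "gripper": 0},
  {"wx": -3.9, "wy": 0, "wz": 0, "dx": 0, "dy": 0.86, "dz": 0.7, "gripper": 0},
  {"wx": -4.1, "wy": 0, "wz": 0, "dx": 0, "dy": 0.94, "dz": 0.77, "gripper": 0},
  {"wx": -4.1, "wy": 0, "wz": 0, "dx": 0, "dy": 0.94, "dz": 0.77, "gripper": 0},
  {"wx": -3.8, "wy": 0, "wz": 0, "dx": 0, "dy": 0.86, "dz": 0.7, "gripper": 0},
  {"wx": -3.2, "wy": 0, "wz": 0, "dx": 0, "dy": 0.71, "dz": 0.59, "gripper": 0},
  {"wx": -2.1, "wy": 0, "wz": 0, "dx": 0, "dy": 0.48, "dz": 0.4, "gripper": 0},
  {"wx": -0.8, "wy": 0, "wz": 0, "dx": 0, "dy": 0.17, "dz": 0.15, "gripper": 0},
])

```text
clock: 25.05
position: [0.5753, 0.0291, 0.1504]
ee_rot: [-111.0, -0.1, -4.9]
ft_force: [1.0, 5.5, 1.5]
finger_gap: 0.0164
```

Run:
```python
from plan import *
for n in("scene","top"): cv2.imwrite(f"pics/{n}13.png",cv2.resize((read_camera(n)[80:300,150:420] if n=="scene" else read_camera(n)[140:320,200:470])[:,:,::-1],None,fx=2.6,fy=2.6,interpolation=cv2.INTER_CUBIC))
# level, then up 35mm & back: path end
P,M,s=cur(); print(P,theta(M),s["ft_force"],s["ft_torque"],s["joints"])
```

```text
[0.57529361 0.02905943 0.15037841] 14.062740229779063 [0.34810314 4.7949482  1.44887357] [ 1.31079551 -0.12672875 -0.04082531] [ 12.95141575  18.00204948  -1.46908459  77.15100859 -19.90726047
 109.00727731]
```

View pics/top13.png

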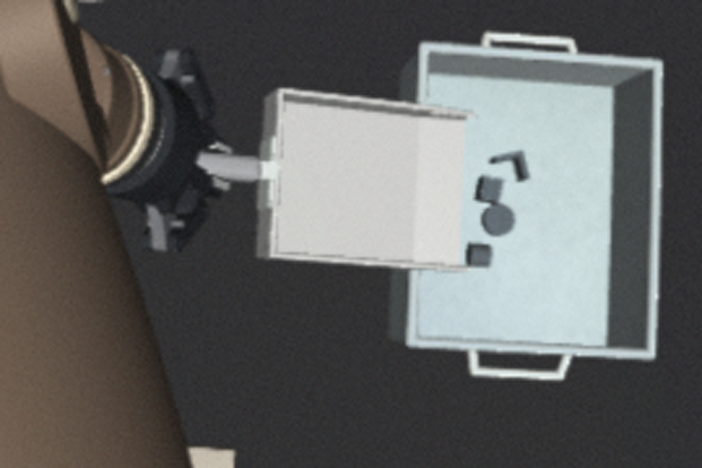

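View pics/scene13.png

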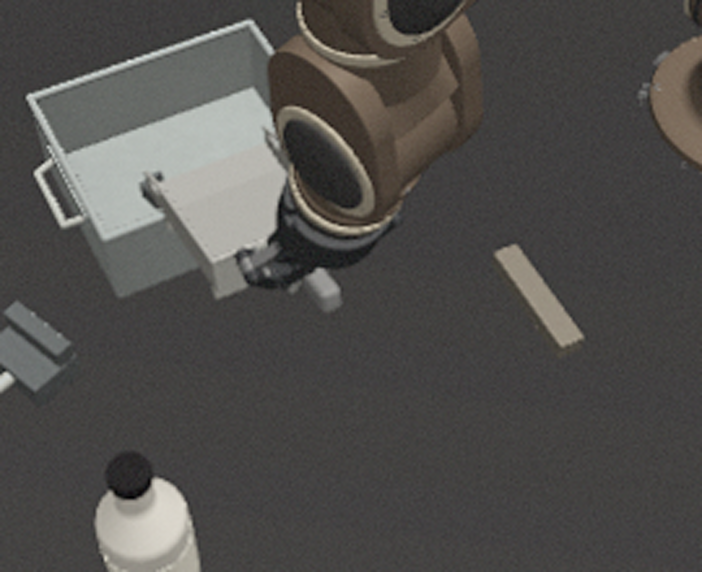

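Run:
```python
from plan import *
n=-hookframe()
tilt(0,10,adj=n*.015+np.array([0,0,.04]),ease=True)
```

```text
th 14.06 err mm [ 0.54  0.06 -0.38] F [0.3 4.8 1.4] T [ 1.31 -0.13 -0.04] joints [ 13.   18.   -1.5  77.2 -19.9 109. ] 25.15
[{"wx": -0.4, "wy": -0.1, "wz": 0.0, "dx": 0.0, "dy": -0.03, "dz": 0.08, "gripper": 0}, {"wx": -1.1, "wy": 0.0, "wz": 0.0, "dx": -0.01, "dy": -0.1, "dz": 0.2, "gripper": 0}, {"wx": -1.5, "wy": 0.0, "wz": 0.0, "dx": 0.0, "dy": -0.13, "dz": 0.29, "gripper": 0}, {"wx": -2.0, "wy": 0.0, "wz": 0.0, "dx": -0.01, "dy": -0.16, "dz": 0.33, "gripper": 0}, {"wx": -2.0, "wy": 0.0, "wz": 0.0, "dx": -0.01, "dy": -0.17, "dz": 0.34, "gripper": 0}, {"wx": -2.1, "wy": 0.0, "wz": 0.0, "dx": 0.0, "dy": -0.17, "dz": 0.31, "gripper": 0}, {"wx": -1.9, "wy": 0.0, "wz": 0.0, "dx": -0.01, "dy": -0.15, "dz": 0.27, "gripper": 0}, {"wx": -1.6, "wy": 0.0, "wz": 0.0, "dx": -0.01, "dy": -0.12, "dz": 0.21, "gripper": 0}, {"wx": -1.1, "wy": 0.0, "wz": 0.0, "dx": 0.0, "dy": -0.09, "dz": 0.13, "gripper": 0}, {"wx": -0.4, "wy": 0.0, "wz": 0.0, "dx": 0.0, "dy": -0.03, "dz": 0.05, "gripper": 0}]
max [2.1  0.1  0.   0.01 0.17 0.34] end [0.57687693 0.05394135 0.15073467]
```

Call:
play_rows([
  {"wx": -0.4, "wy": 0, "wz": 0, "dx": 0, "dy": -0.06, "dz": 0.12, "gripper": 0},
  {"wx": -1.1, "wy": 0, "wz": 0, "dx": 0, "dy": -0.1, "dz": 0.2, "gripper": 0},
  {"wx": -1.5, "wy": 0, "wz": 0, "dx": 0, "dy": -0.13, "dz": 0.29, "gripper": 0},
  {"wx": -2.0, "wy": 0, "wz": 0, "dx": 0, "dy": -0.16, "dz": 0.33, "gripper": 0},
  {"wx": -2.0, "wy": 0, "wz": 0, "dx": 0, "dy": -0.17, "dz": 0.34, "gripper": 0},
  {"wx": -2.1, "wy": 0, "wz": 0, "dx": 0, "dy": -0.17, "dz": 0.31, "gripper": 0},
  {"wx": -1.9, "wy": 0, "wz": 0, "dx": 0, "dy": -0.15, "dz": 0.27, "gripper": 0},
  {"wx": -1.6, "wy": 0, "wz": 0, "dx": 0, "dy": -0.12, "dz": 0.21, "gripper": 0},
  {"wx": -1.1, "wy": 0, "wz": 0, "dx": 0, "dy": -0.09, "dz": 0.13, "gripper": 0},
  {"wx": -0.4, "wy": 0, "wz": 0, "dx": 0, "dy": -0.03, "dz": 0.05, "gripper": 0},
])

```text
clock: 26.4
position: [0.5769, 0.0534, 0.1508]
ee_rot: [-125.1, 0.0, -4.9]
ft_force: [-0.7, 0.5, -2.2]
finger_gap: 0.0165
```

Run:
```python
from plan import *
for n in("scene","top"): cv2.imwrite(f"pics/{n}14.png",cv2.resize((read_camera(n)[80:300,150:420] if n=="scene" else read_camera(n)[140:320,200:470])[:,:,::-1],None,fx=2.6,fy=2.6,interpolation=cv2.INTER_CUBIC))
P,M,s=cur(); print(P,s["ee_rot"],theta(M),s["ft_force"],s["ft_torque"])
T=toolR(-69.3,35); p1=np.array([.4749,.2654,.1424])
rows(straight(P,M,p1,T),10,P,M,0)
```

```text
[0.57686939 0.05322856 0.15088613] [-1.25110747e+02 -6.04210907e-03 -4.91428510e+00] -0.11075158286169062 [ 1.03332781  0.57610813 -1.9641899 ] [ 0.95324436 -0.07975934  0.06129999]
[{"wx": 0.0, "wy": -0.6, "wz": -0.4, "dx": -0.34, "dy": -0.31, "dz": 0.48, "gripper": 0}, {"wx": 0.0, "wy": -1.6, "wz": -1.1, "dx": -0.89, "dy": -0.84, "dz": 1.3, "gripper": 0}, {"wx": 0.0, "wy": -2.3, "wz": -1.7, "dx": -1.23, "dy": -1.26, "dz": 1.96, "gripper": 0}, {"wx": 0.0, "wy": -2.9, "wz": -2.0, "dx": -1.36, "dy": -1.57, "dz": 2.44, "gripper": 0}, {"wx": 0.1, "wy": -3.1, "wz": -2.2, "dx": -1.28, "dy": -1.76, "dz": 2.73, "gripper": 0}, {"wx": 0.0, "wy": -3.1, "wz": -2.1, "dx": -1.06, "dy": -1.8, "dz": 2.79, "gripper": 0}, {"wx": 0.0, "wy": -2.8, "wz": -2.0, "dx": -0.77, "dy": -1.69, "dz": 2.61, "gripper": 0}, {"wx": 0.0, "wy": -2.4, "wz": -1.7, "dx": -0.48, "dy": -1.41, "dz": 2.17, "gripper": 0}, {"wx": 0.0, "wy": -1.6, "wz": -1.1, "dx": -0.24, "dy": -0.97, "dz": 1.49, "gripper": 0}, {"wx": 0.0, "wy": -0.6, "wz": -0.4, "dx": -0.07, "dy": -0.35, "dz": 0.55, "gripper": 0}]
max [0.1  3.1  2.2  1.36 1.8  2.79] end [0.47488086 0.26534053 0.14240249]
```

View pics/top14.png

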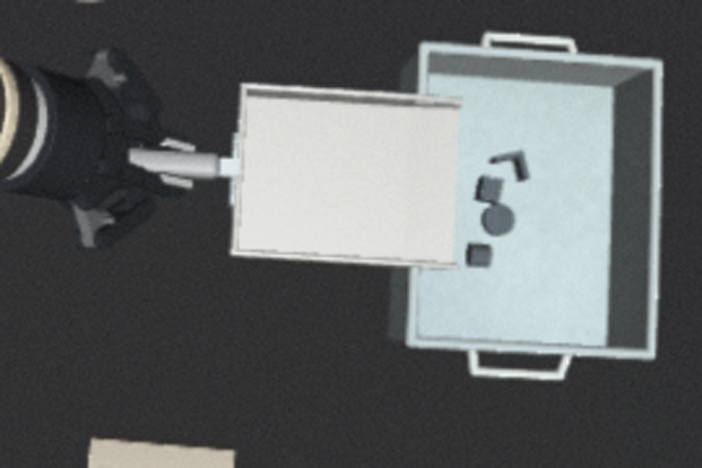

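View pics/scene14.png

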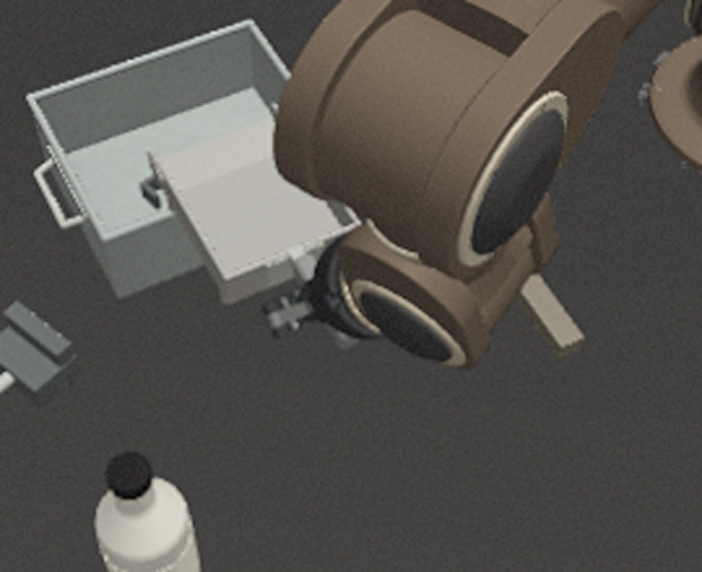

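Call:
play_rows([
  {"wx": 0, "wy": -0.6, "wz": -0.4, "dx": -0.34, "dy": -0.31, "dz": 0.48, "gripper": 0},
  {"wx": 0, "wy": -1.6, "wz": -1.1, "dx": -0.89, "dy": -0.84, "dz": 1.3, "gripper": 0},
  {"wx": 0, "wy": -2.3, "wz": -1.7, "dx": -1.23, "dy": -1.26, "dz": 1.96, "gripper": 0},
  {"wx": 0, "wy": -2.9, "wz": -2.0, "dx": -1.36, "dy": -1.57, "dz": 2.44, "gripper": 0},
  {"wx": 0.1, "wy": -3.1, "wz": -2.2, "dx": -1.28, "dy": -1.76, "dz": 2.73, "gripper": 0},
  {"wx": 0, "wy": -3.1, "wz": -2.1, "dx": -1.06, "dy": -1.8, "dz": 2.79, "gripper": 0},
  {"wx": 0, "wy": -2.8, "wz": -2.0, "dx": -0.77, "dy": -1.69, "dz": 2.61, "gripper": 0},
  {"wx": 0, "wy": -2.4, "wz": -1.7, "dx": -0.48, "dy": -1.41, "dz": 2.17, "gripper": 0},
  {"wx": 0, "wy": -1.6, "wz": -1.1, "dx": -0.24, "dy": -0.97, "dz": 1.49, "gripper": 0},
  {"wx": 0, "wy": -0.6, "wz": -0.4, "dx": -0.07, "dy": -0.35, "dz": 0.55, "gripper": 0},
])

```text
clock: 27.75
position: [0.4741, 0.2664, 0.1427]
ee_rot: [-125.0, -0.0, 20.9]
ft_force: [-0.3, -0.8, -2.3]
finger_gap: 0.017
```

Run:
```python
from plan import *
for n in("scene","top"): cv2.imwrite(f"pics/{n}15.png",cv2.resize((read_camera(n)[130:310,230:530] if n=="scene" else read_camera(n)[180:310,60:310])[:,:,::-1],None,fx=2.6,fy=2.6,interpolation=cv2.INTER_CUBIC))
P,M,s=cur(); print(P,s["ee_rot"],s["ft_force"],s["ft_torque"])
T=toolR(-69.3,35); p1=np.array([.4749,.2654,.0374])
rows(straight(P,M,p1,T),10,P,M,0)
```

```text
[0.47462867 0.26569185 0.1425804 ] [-1.25006233e+02  2.18342484e-03  2.07702509e+01] [-0.48882194 -0.02475595 -1.59176982] [0.92008443 0.37561042 0.0304324 ]
[{"wx": 0.0, "wy": 0.0, "wz": 0.0, "dx": 0.0, "dy": 0.24, "dz": 0.17, "gripper": 0}, {"wx": 0.0, "wy": 0.0, "wz": 0.0, "dx": 0.0, "dy": 0.66, "dz": 0.45, "gripper": 0}, {"wx": 0.0, "wy": 0.0, "wz": 0.0, "dx": 0.0, "dy": 0.97, "dz": 0.68, "gripper": 0}, {"wx": 0.0, "wy": 0.0, "wz": 0.0, "dx": 0.01, "dy": 1.17, "dz": 0.81, "gripper": 0}, {"wx": 0.0, "wy": 0.0, "wz": 0.0, "dx": 0.0, "dy": 1.28, "dz": 0.89, "gripper": 0}, {"wx": 0.0, "wy": 0.0, "wz": 0.0, "dx": 0.0, "dy": 1.28, "dz": 0.89, "gripper": 0}, {"wx": 0.0, "wy": 0.0, "wz": 0.0, "dx": 0.0, "dy": 1.17, "dz": 0.82, "gripper": 0}, {"wx": 0.0, "wy": 0.1, "wz": 0.0, "dx": 0.0, "dy": 0.97, "dz": 0.67, "gripper": 0}, {"wx": 0.0, "wy": 0.0, "wz": 0.0, "dx": 0.0, "dy": 0.65, "dz": 0.46, "gripper": 0}, {"wx": 0.0, "wy": 0.0, "wz": 0.0, "dx": 0.0, "dy": 0.25, "dz": 0.16, "gripper": 0}]
max [0.   0.1  0.   0.01 1.28 0.89] end [0.47487725 0.26533765 0.03739112]
```

View pics/scene15.png

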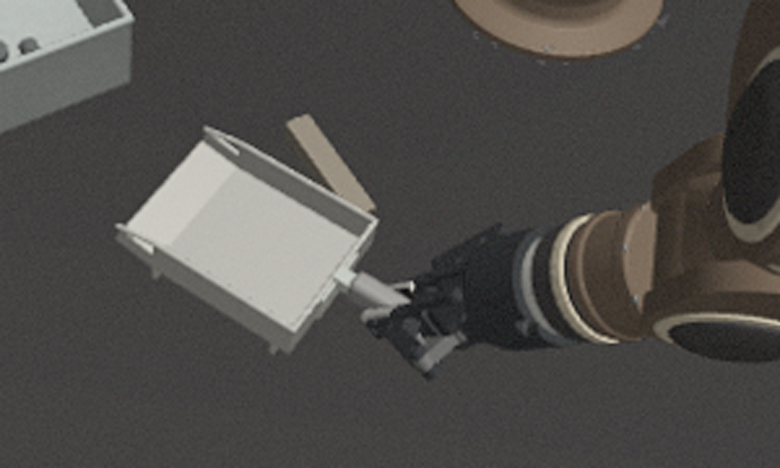

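View pics/top15.png

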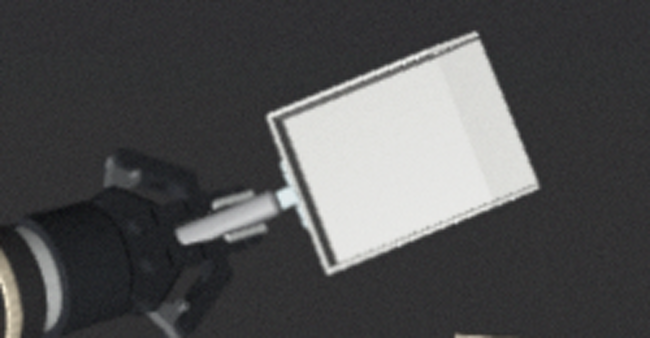

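Tray is empty and level over its original spot; lowering.

Call:
play_rows([
  {"wx": 0, "wy": 0, "wz": 0, "dx": 0, "dy": 0.24, "dz": 0.17, "gripper": 0},
  {"wx": 0, "wy": 0, "wz": 0, "dx": 0, "dy": 0.66, "dz": 0.45, "gripper": 0},
  {"wx": 0, "wy": 0, "wz": 0, "dx": 0, "dy": 0.97, "dz": 0.68, "gripper": 0},
  {"wx": 0, "wy": 0, "wz": 0, "dx": 0, "dy": 1.17, "dz": 0.81, "gripper": 0},
  {"wx": 0, "wy": 0, "wz": 0, "dx": 0, "dy": 1.28, "dz": 0.89, "gripper": 0},
  {"wx": 0, "wy": 0, "wz": 0, "dx": 0, "dy": 1.28, "dz": 0.89, "gripper": 0},
  {"wx": 0, "wy": 0, "wz": 0, "dx": 0, "dy": 1.17, "dz": 0.82, "gripper": 0},
  {"wx": 0, "wy": 0, "wz": 0, "dx": 0, "dy": 0.97, "dz": 0.67, "gripper": 0},
  {"wx": 0, "wy": 0, "wz": 0, "dx": 0, "dy": 0.65, "dz": 0.46, "gripper": 0},
  {"wx": 0, "wy": 0, "wz": 0, "dx": 0, "dy": 0.25, "dz": 0.16, "gripper": 0},
])

```text
clock: 29.1
position: [0.475, 0.2649, 0.0369]
ee_rot: [-125.0, 0.0, 20.7]
ft_force: [0.2, 0.3, -2.0]
finger_gap: 0.0164
```

Call:
play_rows([
  {"wx": 0, "wy": 0, "wz": 0, "dx": 0, "dy": 0.08, "dz": 0.06, "gripper": 0},
  {"wx": 0, "wy": 0, "wz": 0, "dx": 0, "dy": 0.08, "dz": 0.06, "gripper": 0},
  {"wx": 0, "wy": 0, "wz": 0, "dx": 0, "dy": 0.08, "dz": 0.06, "gripper": 0},
  {"wx": 0, "wy": 0, "wz": 0, "dx": 0, "dy": 0.08, "dz": 0.06, "gripper": 0},
  {"wx": 0, "wy": 0, "wz": 0, "dx": 0, "dy": 0.04, "dz": 0.03, "gripper": 0},
  {"wx": 0, "wy": 0, "wz": 0, "dx": 0, "dy": 0.0, "dz": 0.0, "gripper": 0},
  {"wx": 0, "wy": 0, "wz": 0, "dx": 0, "dy": 0, "dz": 0, "gripper": 0},
  {"wx": 0, "wy": 0, "wz": 0, "dx": 0, "dy": 0, "dz": 0, "gripper": 0},
  {"wx": 0, "wy": 0, "wz": 0, "dx": 0, "dy": 0, "dz": 0, "gripper": 0},
  {"wx": 0, "wy": 0, "wz": 0, "dx": 0, "dy": 0, "dz": 0, "gripper": 0},
])

```text
clock: 30.35
position: [0.475, 0.2651, 0.0329]
ee_rot: [-125.0, 0.0, 20.7]
ft_force: [0.5, 0.1, -1.9]
finger_gap: 0.0166
```

Run:
```python
from plan import *
for n in("scene","top"): cv2.imwrite(f"pics/{n}16.png",cv2.resize((read_camera(n)[130:310,230:530] if n=="scene" else read_camera(n)[180:310,60:310])[:,:,::-1],None,fx=2.6,fy=2.6,interpolation=cv2.INTER_CUBIC))
P,M,s=cur(); print(P,s["ee_rot"],s["ft_force"],s["ft_torque"])
```

```text
[0.47498264 0.2650301  0.03283376] [-1.25002877e+02  7.68586337e-03  2.07110284e+01] [ 0.15289414 -0.90339735 -2.96208845] [0.91020899 0.34936246 0.02670413]
```

View pics/scene16.png

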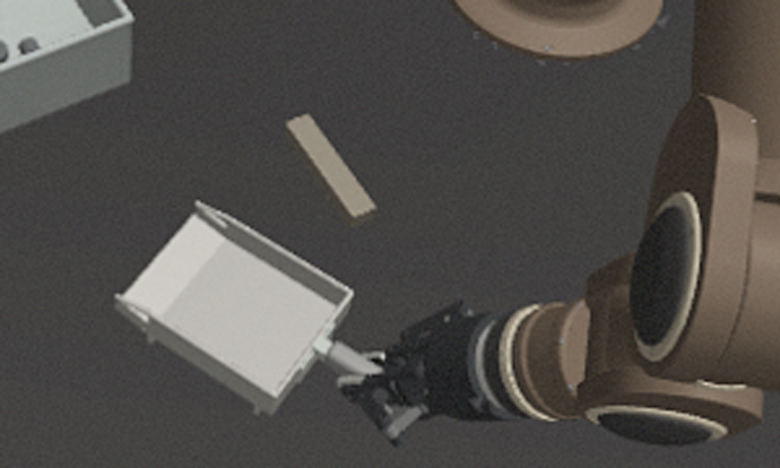

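Call:
play_rows([
  {"wx": 0, "wy": 0, "wz": 0, "dx": 0, "dy": 0.04, "dz": 0.03, "gripper": 0},
  {"wx": 0, "wy": 0, "wz": 0, "dx": 0, "dy": 0.04, "dz": 0.03, "gripper": 0},
  {"wx": 0, "wy": 0, "wz": 0, "dx": 0, "dy": 0.04, "dz": 0.03, "gripper": 0},
  {"wx": 0, "wy": 0, "wz": 0, "dx": 0, "dy": 0, "dz": 0, "gripper": 0},
  {"wx": 0, "wy": 0, "wz": 0, "dx": 0, "dy": 0, "dz": 0, "gripper": 0},
  {"wx": 0, "wy": 0, "wz": 0, "dx": 0, "dy": 0.0, "dz": 0.0, "gripper": 0},
  {"wx": 0, "wy": 0, "wz": 0, "dx": 0, "dy": 0, "dz": 0, "gripper": 0},
  {"wx": 0, "wy": 0, "wz": 0, "dx": 0, "dy": 0, "dz": 0, "gripper": 0},
  {"wx": 0, "wy": 0, "wz": 0, "dx": 0, "dy": 0, "dz": 0, "gripper": 0},
  {"wx": 0, "wy": 0, "wz": 0, "dx": 0, "dy": 0, "dz": 0, "gripper": 0},
])

```text
clock: 31.7
position: [0.475, 0.2653, 0.0322]
ee_rot: [-125.0, -0.0, 20.7]
ft_force: [-3.8, 2.0, 6.0]
finger_gap: 0.0166
```

Run:
```python
from plan import *
P,M,s=cur(); print(P,s["ee_rot"],s["ft_force"],s["ft_torque"])
```

```text
[0.47498396 0.2652616  0.0322242 ] [-1.25018751e+02 -3.14498369e-02  2.07462711e+01] [-3.75969368  2.0003996   5.97083866] [ 0.01278857  0.5654813  -0.41052403]
```

Call:
play_rows([
  {"wx": 0, "wy": 0, "wz": 0, "dx": 0, "dy": -0.04, "dz": -0.03, "gripper": 0},
  {"wx": 0, "wy": 0, "wz": 0, "dx": 0, "dy": 0, "dz": 0, "gripper": 0},
  {"wx": 0, "wy": 0, "wz": 0, "dx": 0, "dy": 0, "dz": 0, "gripper": 1.7},
  {"wx": 0, "wy": 0, "wz": 0, "dx": 0, "dy": 0, "dz": 0, "gripper": 2.0},
  {"wx": 0, "wy": 0, "wz": 0, "dx": 0, "dy": 0.0, "dz": 0, "gripper": 2.6},
  {"wx": 0, "wy": 0, "wz": 0, "dx": 0, "dy": 0.0, "dz": 0.0, "gripper": 3.5},
  {"wx": 0, "wy": 0, "wz": 0, "dx": 0, "dy": 0, "dz": 0, "gripper": 5},
  {"wx": 0, "wy": 0, "wz": 0, "dx": 0, "dy": 0, "dz": 0, "gripper": 6.5},
  {"wx": 0, "wy": 0, "wz": 0, "dx": 0, "dy": 0, "dz": 0, "gripper": 8},
  {"wx": 0, "wy": 0, "wz": 0, "dx": 0, "dy": 0, "dz": 0, "gripper": 8.5},
], force=20)

```text
clock: 32.95
position: [0.4749, 0.2651, 0.0318]
ee_rot: [-125.0, 0.0, 20.7]
ft_force: [-0.1, -1.0, 0.4]
finger_gap: 0.0849
```

Call:
play_rows([
  {"wx": 0, "wy": 0, "wz": 0, "dx": 0, "dy": 0, "dz": 0, "gripper": 8.5},
  {"wx": 0, "wy": 0, "wz": 0, "dx": 0, "dy": -0.6, "dz": 0, "gripper": 8.5},
  {"wx": 0, "wy": 0, "wz": 0, "dx": 0, "dy": -1.5, "dz": 0, "gripper": 8.5},
  {"wx": 0, "wy": 0, "wz": 0, "dx": 0, "dy": -2.2, "dz": 0, "gripper": 8.5},
  {"wx": 0, "wy": 0, "wz": 0, "dx": 0, "dy": -2.5, "dz": 0, "gripper": 8.5},
  {"wx": 0, "wy": 0, "wz": 0, "dx": 0, "dy": -2.2, "dz": 0, "gripper": 8.5},
  {"wx": 0, "wy": 0, "wz": 0, "dx": 0, "dy": -1.5, "dz": 0, "gripper": 8.5},
  {"wx": 0, "wy": 0, "wz": 0, "dx": 0, "dy": -0.6, "dz": 0, "gripper": 8.5},
  {"wx": 0, "wy": 0, "wz": 0, "dx": 0, "dy": 0, "dz": 0, "gripper": 8.5},
  {"wx": 0, "wy": 0, "wz": 0, "dx": 0, "dy": 0, "dz": 0, "gripper": 8.5},
])

```text
clock: 34.2
position: [0.4523, 0.3241, 0.1222]
ee_rot: [-125.0, 0.1, 20.7]
ft_force: [0.4, 0.2, -0.1]
finger_gap: 0.0848
```

Run:
```python
from plan import *
for n in("scene","top"): cv2.imwrite(f"pics/{n}17.png",cv2.resize(read_camera(n)[:,:,::-1],None,fx=1.4,fy=1.4,interpolation=cv2.INTER_CUBIC))
P,M,s=cur(); print(P,s["ft_force"],s["finger_gap"],s["clock"])
```

```text
[0.45235356 0.32406902 0.12220564] [0.63671525 0.6434136  0.16796528] 0.08476343493299196 34.3
```

View pics/scene17.png

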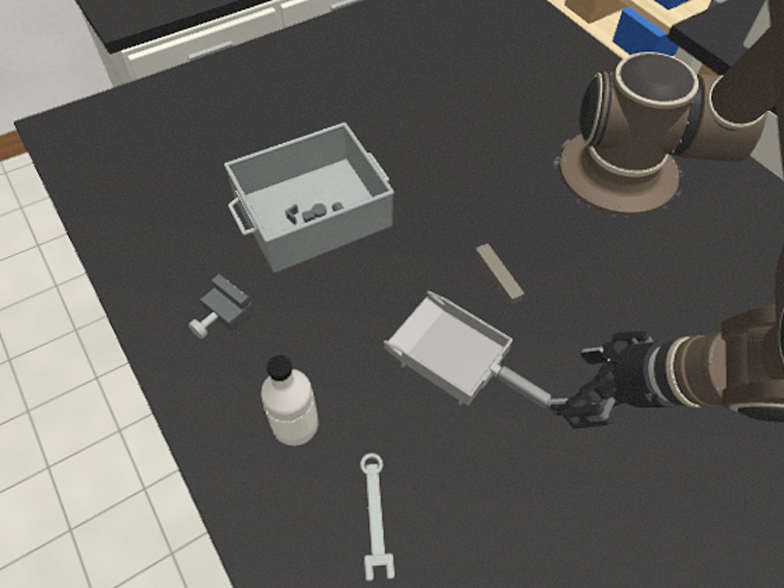

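View pics/top17.png

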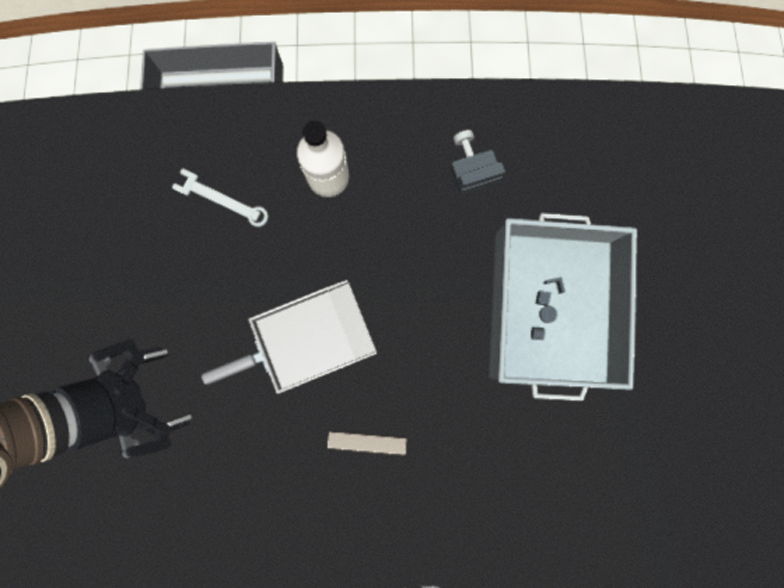

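The pictures show four off-cuts in the bin (top view around (545,310)). The empty tray stands upright at its old place, the bystanders are where they were, and the gripper is clear of everything.

```bash
python3 -c "
from station import *
print(hand_in())"
```

```text
the job is handed in; nothing more can be done
None
```

All four off-cuts are in the bin, and the empty tray stands upright on the bench where it started. I handed the job in at about 34 s of the allowed 72 s.

- **Carry and hook:** I gripped the handle at 100–110 N and carried the tray level. I hooked its runner over the rim that faces it.
- **Pour:** With the rim as the pivot, I tipped the tray to 76° in steps, then brought it back the same way. I set it down and opened the gripper only after the force reading showed the tray was on the bench.
- **Last checks:** The final pictures show the four off-cuts lying in the bin. The bin, bottle, clamp, wrench and stick look unmoved, and the open gripper is clear of everything with near-zero force.
- **Near the limit:** While I was feeling for the rim, the push on the bin briefly read 11.5 N, close to the roughly 12 N at which it slides. I backed off, and the bin's rim corners were at the same pixels afterwards.
- **Not fully confirmed:** Between about 40° and 60° of tip, I judged that the tray was resting on the rim from the low forces and the planned path. The arm hid it from the top camera at 40°, and I took no picture at 58°.

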